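# Load the tacking nest and clamp it to the click

## Robot

A 6-joint arm with a two-finger parallel gripper is mounted at the origin on the work surface. World frame = base frame: x ahead of the robot, y to its left, z up, the work surface at z = 0. Lengths are in mm, angles in rad, forces in N, time in s.
With the tool pointing down it reaches from about 400 to 925 mm from the base axis. Payload 12.5 kg.
Tool frame: the origin (TCP) lies midway between the tips of the shut fingers; the grasp point (between the pads) lies env.grasp_offset behind it (env.grasp_offset is the distance from the TCP to the grasp point, in mm); x points along the fingers, y is the direction in which the jaws open and shut, and the axes are right-handed (so a half turn about x gives the same grasp; the last joint's range is limited). The gripper opens to 95 mm and grips with 3 to 60 N. Pads are 20 mm wide; open, the fingers measure 119 mm over their backs; the gripper's body (75 mm by 180 mm) begins 59 mm behind the grasp point.
Start: joints at [-1.313, 0.491, 1.559, -0, 1.092, -0.106], TCP at [222.416, -584.104, 214.661] pointing down, gripper open.
Joint ranges: [-3.1, 3.1], [-0.84, 2.19], [0.05, 2.79], [-1.13, 4.28], [0.06, 2.93], [-2.69, 2.69]. Speed limits (rad/s): [2.22, 2.22, 2.79, 3.14, 3.14, 3.14].

## Interface

Orientations are given as [roll, pitch, yaw] about the fixed x, y, z axes, in that order (R = Rz(yaw) Ry(pitch) Rx(roll)).
In Python, from cell import env gives the robot as it stands.
- The arm moves only by the tool apply_moves, never from a script. Its arguments are lists of equal length, an entry for each row: "offset": the shift along the world's x, y, z in units of 25 mm (1.0 is 25 mm), a list of three; "yaw": the turn about the world's z in units of 6 degrees (1.0 is 6 degrees); "jaw": the closure, from -1 (fully open) to 1 (shut), so that 0 is half open. A call has 1 to 20 rows; each row is the pose to reach, as a shift and turn from the pose measured when the call began; what a row does not reach only later rows make up. A row lasts 1/8 s, in which the tool goes at most 62.5 mm and 10.7 degrees, less where a joint would pass 70% of its speed; a pose out of reach is approached as far as the arm can. A call with a gripper value outside its range is refused whole. The fingers move at their own pace and stop on an object; the grip force is fixed at half the most. Time passes only in rows, so rows that repeat a pose let the fingers close. It gives the time, the measured TCP pose, the force and the opening at its end, in the units of the state.
- env.state(): the state, without advancing time (a new reading comes with each control period).
- env.read_camera(name): name is "side" or "top" or "wrist"; returns a dict with "frame" (384x512x3 uint8, red, green, blue), "fx", "fy", "cx", "cy" (pixels), "xyz" and "rotation" of the camera in the world; the wrist camera has in their place "hand_eye" (4x4, takes a point from camera to tool coordinates, whose origin is the TCP and whose axes are the tool frame's). Camera axes: x right, y down, z forward; pixel columns grow to the right and rows downward; lengths in mm; the calibration is good to about 2 mm. The wrist camera is an equidistant fisheye: a pixel r from the principal point sees the ray r / f radians off the axis. A picture is of the moment at which its call begins: read the wrist's pose just before it. There is no depth.
- env.job_done(): hands the job in, once; it reports no verdict.
The state is a dict: "t": time; "joints": joint angles; "qvel": joint speeds; "tau": joint torques, N m; "eef_pos": TCP position; "tcp_rot": TCP orientation; "ft_force": force on the tool from outside, world axes, zero at the start; "moment": the same for the moment, N m; "opening": opening from 0.0 (shut) to 1.0 (fully open).
Only numpy, scipy, OpenCV 4.12 (cv2) and the standard library are available. Lean on these libraries where they do the work, as an engineer would, in place of code of your own. Each camera call takes 0.05 s, during which the arm holds its last target.

## Task

Get the tacking nest ready for the welder: first drop the rusty offcut stubs left in it into the green scrap tin, then, while the nest is empty, squeeze the bench air gun's red trigger right in for about a second to blow the nest clean and let it go. Then lay every square tube from the bench flat in the nest, one to a lane in any lanes, and turn the black wing knob clockwise until its torque clutch has clearly slipped over (turning on past the click does no harm), leaving the tubes clamped square and tight against the blue end fence. Leave the mallet, notepad and wire brush where they lie.

Things in the scene. Friction and masses are not known exactly. Their poses are not given: they have to be found in the camera images.
- nest: fixed welding nest: dark plate 223 x 240 x 12 mm (x, y, z), tongue to -x; origin on the bench under the middle. Four lanes along x at y = -78, -26, 26, 78 mm, between two rows (x = -45, 45) of aluminium pins at y = -104, -52, 0, 52, 104 (20 mm across, 18 mm above the plate, coned on top): lanes 32 mm wide. Blue end fence: face at x = 80, 32 mm high. Blue clamp housing 58 x 66 mm, top 50 mm above bench, at x = -146
- lane1 (a point): where the centre of a tube clamped in lane 1 of the nest lies (nest x = 0, y = -78 mm, 24.5 mm above the bench); axes as the nest's
- lane2 (a point): where the centre of a tube clamped in lane 2 of the nest lies (nest x = 0, y = -26 mm, 24.5 mm above the bench); axes as the nest's
- lane3 (a point): where the centre of a tube clamped in lane 3 of the nest lies (nest x = 0, y = 26 mm, 24.5 mm above the bench); axes as the nest's
- lane4 (a point): where the centre of a tube clamped in lane 4 of the nest lies (nest x = 0, y = 78 mm, 24.5 mm above the bench); axes as the nest's
- jaw (a joint): travel in m of the steel jaw bar (190 mm wide, 26 mm high) along the nest's +x. At 0 its face is at nest x = -94 mm; at 0.014 at -80 mm, touching tubes that touch the fence; end of travel 0.019; starts at 0 to 0.004. Driven only by the knob's shaft, 5 mm per rad; closing, it pushes the tubes along to the fence
- pinion (a joint): angle in rad of the knob's shaft (aluminium collar with a yellow mark under the knob), growing clockwise from above, which closes the jaw; 0 to 3.8, starts at 0 to 0.8. Friction 0.11 N m, so it stays where it is left and keeps the clamp tight
- clutch (a joint): slip in rad of the black wing knob against its shaft: near 0 while the knob drives the shaft, grows only when the knob is turned clockwise with more than 0.2 N m, so when the jaw is tight; a click is 0.35 rad. One-way: turned anticlockwise the knob drives the shaft back and opens the jaw. Slipping on does no harm
- knob_grip (a point): on the knob's vertical axis (nest x = -146 mm), 94 mm above the bench, the height to grip: the black wing is 56 mm long along this point's x, 14 mm thick along its y; its top is 11 mm above this point, the round cap (33 mm across) 22 mm below. The point turns with the knob; at pinion = clutch = 0 its x is the nest's x
- gun_squeeze (a point): point on the fixed air gun (lying on its side, 78 mm above the bench) where handle and red trigger are squeezed together along this frame's x: the black handle, 26 mm thick and high, runs along y (butt and pipe from y = -41 mm) and spans x = -19 to 7 mm; the trigger's outer face is at about x = 33 mm free, 20 mm squeezed right in. Barrel at y = 89 mm, along x, on a bracket
- trigger (a joint): angle in rad of the red trigger lever, 88 mm long, 18 mm high, hinged at x = +16, y = +65 mm of the gun_squeeze frame: 0 free, 0.22 squeezed right in; sprung back, taking 8 N at gun_squeeze when fully in
- tin_in (a point): centre of the inner floor (3 mm above the bench) of the green scrap tin, an open box 115 x 160 x 80 mm (x, y, z), wall 3 mm, standing fixed; axes along its sides
- tube1: grey square steel tube, 160 x 25 x 25 mm, about 0.23 kg, lying on the bench, open dark ends; origin at its centre, x along its length (None at the start if there is no such tube this time)
- tube2: grey square steel tube, 160 x 25 x 25 mm, about 0.23 kg, lying on the bench, open dark ends; origin at its centre, x along its length (None at the start if there is no such tube this time)
- tube3: grey square steel tube, 160 x 25 x 25 mm, about 0.23 kg, lying on the bench, open dark ends; origin at its centre, x along its length (None at the start if there is no such tube this time)
- tube4: grey square steel tube, 160 x 25 x 25 mm, about 0.23 kg, lying on the bench, open dark ends; origin at its centre, x along its length (None at the start if there is no such tube this time)
- stub1: rust-brown offcut of the same square tube, 70 x 25 x 25 mm, about 0.11 kg, lying lengthwise in one lane of the nest; origin at its centre, x along its length (None at the start if there is no such stub this time)
- stub2: rust-brown offcut of the same square tube, 70 x 25 x 25 mm, about 0.11 kg, lying lengthwise in one lane of the nest; origin at its centre, x along its length (None at the start if there is no such stub this time)
- stub3: rust-brown offcut of the same square tube, 70 x 25 x 25 mm, about 0.11 kg, lying lengthwise in one lane of the nest; origin at its centre, x along its length (None at the start if there is no such stub this time)
- mallet: bystander: hammer with wooden handle, 260 mm long, lying on the bench; origin under its middle
- notepad: bystander: white ring-bound pad 110 x 150 x 10 mm; origin under its centre
- wirebrush: bystander: brush with dark wooden handle, 200 mm long; origin under its middle
- nest_mid (a point): middle of the nest's lanes: nest x = 0, y = 0, 24.5 mm above the bench; axes as the nest's
Things that resemble listed ones, but are neither listed nor needed, are in the scene too. Leave any orange look-alike of the tube2 alone.

How it is judged (in metres and radians):
On the way, in this order (a step that is already met when the one before it is completed fails the run):
1. the leftover stubs lie in the scrap tin (x of stub1 in the frame of tin_in between -0.056 and 0.056 m and y of stub1 in the frame of tin_in between -0.078 and 0.078 m and z of stub1 in the frame of tin_in between -0.005 and 0.075 m and x of stub2 in the frame of tin_in between -0.056 and 0.056 m and y of stub2 in the frame of tin_in between -0.078 and 0.078 m and z of stub2 in the frame of tin_in between -0.005 and 0.075 m and x of stub3 in the frame of tin_in between -0.056 and 0.056 m and y of stub3 in the frame of tin_in between -0.078 and 0.078 m and z of stub3 in the frame of tin_in between -0.005 and 0.075 m), for 0.2 s.
2. with no tube in the nest, the air gun's trigger is squeezed right in and held (value of joint trigger above 0.185 rad and horizontal distance between each of tube1, tube2, tube3, tube4 and nest_mid above 0.125 m), for 0.5 s.
3. the trigger is let go (value of joint trigger below 0.04 rad), for 0.2 s.
4. every tube lies flat in a lane (x of tube1 in the frame of nest between -0.018 and 0.006 m and z of tube1 in the frame of nest between 0.019 and 0.029 m and (y of tube1 in the frame of nest between -0.084 and -0.072 m or y of tube1 in the frame of nest between -0.032 and -0.02 m or y of tube1 in the frame of nest between 0.02 and 0.032 m or y of tube1 in the frame of nest between 0.072 and 0.084 m) and angle between the x axis of each of tube1, tube2, tube3, tube4 and the x axis of nest, either way round below 0.1 rad and x of tube2 in the frame of nest between -0.018 and 0.006 m and z of tube2 in the frame of nest between 0.019 and 0.029 m and (y of tube2 in the frame of nest between -0.084 and -0.072 m or y of tube2 in the frame of nest between -0.032 and -0.02 m or y of tube2 in the frame of nest between 0.02 and 0.032 m or y of tube2 in the frame of nest between 0.072 and 0.084 m) and x of tube3 in the frame of nest between -0.018 and 0.006 m and z of tube3 in the frame of nest between 0.019 and 0.029 m and (y of tube3 in the frame of nest between -0.084 and -0.072 m or y of tube3 in the frame of nest between -0.032 and -0.02 m or y of tube3 in the frame of nest between 0.02 and 0.032 m or y of tube3 in the frame of nest between 0.072 and 0.084 m) and x of tube4 in the frame of nest between -0.018 and 0.006 m and z of tube4 in the frame of nest between 0.019 and 0.029 m and (y of tube4 in the frame of nest between -0.084 and -0.072 m or y of tube4 in the frame of nest between -0.032 and -0.02 m or y of tube4 in the frame of nest between 0.02 and 0.032 m or y of tube4 in the frame of nest between 0.072 and 0.084 m)), for 0.3 s.
5. the knob's clutch has slipped a click with the jaw tight on the tubes and the tubes against the fence (value of joint clutch above 0.35 rad and value of joint jaw between 0.0115 and 0.016 m and x of tube1 in the frame of nest between -0.0025 and 0.003 m and z of tube1 in the frame of nest between 0.019 and 0.029 m and (y of tube1 in the frame of nest between -0.084 and -0.072 m or y of tube1 in the frame of nest between -0.032 and -0.02 m or y of tube1 in the frame of nest between 0.02 and 0.032 m or y of tube1 in the frame of nest between 0.072 and 0.084 m) and angle between the x axis of each of tube1, tube2, tube3, tube4 and the x axis of nest, either way round below 0.05 rad and x of tube2 in the frame of nest between -0.0025 and 0.003 m and z of tube2 in the frame of nest between 0.019 and 0.029 m and (y of tube2 in the frame of nest between -0.084 and -0.072 m or y of tube2 in the frame of nest between -0.032 and -0.02 m or y of tube2 in the frame of nest between 0.02 and 0.032 m or y of tube2 in the frame of nest between 0.072 and 0.084 m) and x of tube3 in the frame of nest between -0.0025 and 0.003 m and z of tube3 in the frame of nest between 0.019 and 0.029 m and (y of tube3 in the frame of nest between -0.084 and -0.072 m or y of tube3 in the frame of nest between -0.032 and -0.02 m or y of tube3 in the frame of nest between 0.02 and 0.032 m or y of tube3 in the frame of nest between 0.072 and 0.084 m) and x of tube4 in the frame of nest between -0.0025 and 0.003 m and z of tube4 in the frame of nest between 0.019 and 0.029 m and (y of tube4 in the frame of nest between -0.084 and -0.072 m or y of tube4 in the frame of nest between -0.032 and -0.02 m or y of tube4 in the frame of nest between 0.02 and 0.032 m or y of tube4 in the frame of nest between 0.072 and 0.084 m)), for 0.2 s.
At the end, for the whole second after the job is handed in: Every tube lies flat in a lane of its own, at rest, within 3 mm of touching the end fence and within 3 degrees of square, the jaw is tight on the tubes (travel 11.5 to 16 mm), the clutch has slipped at least 0.35 rad, the trigger is free and all stubs are in the scrap tin (all of step 1 and all of step 5 and linear speed of each of tube1, tube2, tube3, tube4 below 0.02 m/s and value of joint trigger below 0.04 rad).
It fails at once if the mallet is disturbed (distance of mallet from where it was at the start of the episode above 0.02 m).
It fails at once if the notepad is disturbed (distance of notepad from where it was at the start of the episode above 0.02 m).
It fails at once if the wirebrush is disturbed (distance of wirebrush from where it was at the start of the episode above 0.02 m).
Of tube1, tube2, tube3, tube4 only 3 to 4 are there at a start; the rules pass over those that are not, and their reading is None.
Of stub1, stub2, stub3 only 1 to 3 are there at a start; the rules pass over those that are not, and their reading is None.
At some moment in a run one of tube1, tube2, tube3, tube4, stub1, stub2, stub3 may be knocked a few centimetres aside while the robot is not near it.
Once in a run the grip may slacken for a moment while it holds something.
It also fails if it takes over 210 s, if anything falls off the work surface, if the arm or the gripper's body presses on something with over 40 N, if the wrist force passes 120 N, or if a joint passes its speed limit or range.

## Working session

There is one attempt and no reset: what is moved stays moved. The work goes in short steps, Python scripts to look and compute and a tool call to move; the robot and the scene stay as the last step left them, time stands still between calls to the robot, and variables do not carry over. Pictures are saved under pics/ and viewed, and the job is handed in when it is done.

Besides the shell and the picture viewer there is one more tool, called after "Emit:" by a JSON object that holds its "name" and its "arguments", one argument or row to a line. apply_moves: Moves the arm, as the interface text tells. Its arguments: {"type":"object","properties":{"offset":{"type":"array"},"yaw":{"type":"array"},"jaw":{"type":"array"}},"required":["offset","yaw","jaw"]}

```bash
ls; mkdir -p pics
python3 - <<'E'
from cell import env
import cv2
s=env.state(); print(s, env.grasp_offset)
for n in ("side","top","wrist"):
    c=env.read_camera(n); cv2.imwrite(f"pics/{n}0.png",c["frame"][:,:,::-1])
    print(n,{k:v for k,v in c.items() if k!="frame"})
E
```

```text
pics
{'t': 0.0, 'joints': array([-1.31256207e+00,  4.91609588e-01,  1.55943090e+00,  2.95354716e-06,
        1.09167887e+00, -1.05588575e-01]), 'qvel': array([-8.90180013e-04, -4.37272456e-04, -9.01982832e-04, -3.30958972e-05,
       -7.63028562e-04,  1.55661382e-05]), 'tau': array([ 6.36612094e-05, -6.12653089e+01, -2.58186418e+01,  6.93809101e-02,
        4.82913991e-02, -1.11916006e-04]), 'eef_pos': array([ 222.37587417, -583.85683864,  214.03704789]), 'tcp_rot': array([-1.67870977,  1.56966962,  1.82670436]), 'ft_force': array([-0.82942636, -0.4665036 , -0.24012423]), 'moment': array([ 0.01097797,  0.02384047, -0.03428238]), 'opening': 1.0007035198596117} 18.8
side {'fx': 399.8001310504763, 'fy': 399.8001310504763, 'cx': 259.9818152301538, 'cy': 190.4379852915393, 'xyz': array([167.00200994, 920.58435114, 657.57258152]), 'rotation': array([-2.11777466,  0.00353526, -2.73512834])}
top {'fx': 380.75456077686937, 'fy': 380.75456077686937, 'cx': 259.66274618047436, 'cy': 191.43553741436568, 'xyz': array([ 467.1834091 ,   93.22269382, 1128.83483002]), 'rotation': array([-3.07384504e+00, -1.50863635e-03, -1.56182289e+00])}
wrist {'fx': 297.3186396354542, 'fy': 297.3186396354542, 'cx': 258.9053738516165, 'cy': 190.9752480835998, 'hand_eye': array([[ 1.01657925e-03, -2.43577882e-01,  9.69880808e-01,
        -1.69834959e+02],
       [ 9.99999396e-01, -1.58192637e-04, -1.08787683e-03,
        -5.66389715e-01],
       [ 4.18410737e-04,  9.69881328e-01,  2.43577574e-01,
        -6.75785563e+01],
       [ 0.00000000e+00,  0.00000000e+00,  0.00000000e+00,
         1.00000000e+00]])}
```

View pics/top0.png

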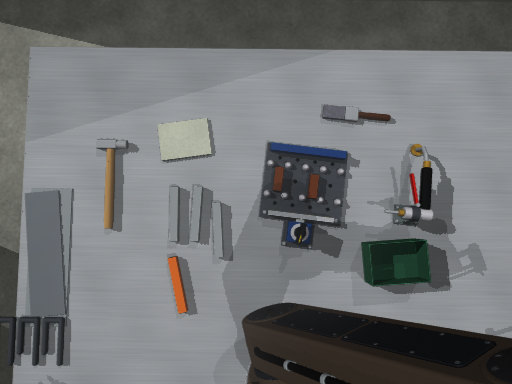

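View pics/side0.png

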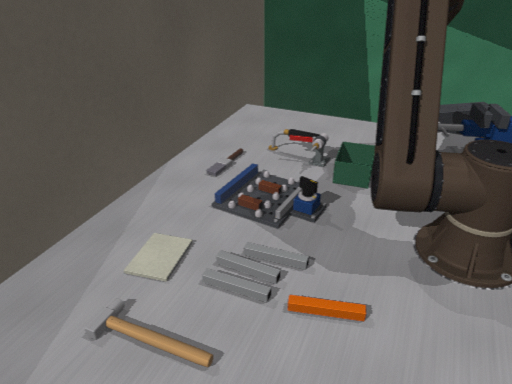

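View pics/wrist0.png

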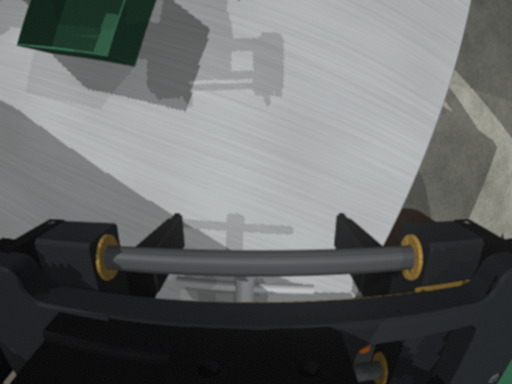

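```bash
cat > h.py <<'E'
import numpy as np, cv2
from cell import env
from scipy.spatial.transform import Rotation as R
def cam(n):
    s=env.state(); c=env.read_camera(n)
    if n=="wrist":
        T=R.from_euler('xyz',s["tcp_rot"]).as_matrix(); H=c["hand_eye"]
        c["Rm"]=T@H[:3,:3]; c["o"]=s["eef_pos"]+T@H[:3,3]
    else:
        c["Rm"]=R.from_euler('xyz',c["rotation"]).as_matrix(); c["o"]=np.array(c["xyz"])
    c["n"]=n; return c
def ray(c,u,v):
    x=(u-c["cx"])/c["fx"]; y=(v-c["cy"])/c["fy"]
    if c["n"]=="wrist":
        r=np.hypot(x,y); d=np.array([np.sin(r)*x/max(r,1e-9),np.sin(r)*y/max(r,1e-9),np.cos(r)])
    else: d=np.array([x,y,1.])
    return c["Rm"]@d
def px(c,u,v,z):
    d=ray(c,u,v); return c["o"]+d*(z-c["o"][2])/d[2]
def proj(c,p):
    q=c["Rm"].T@(np.asarray(p,float)-c["o"])
    if c["n"]=="wrist":
        r=np.hypot(q[0],q[1]); a=np.arctan2(r,q[2])
        return np.array([c["cx"]+c["fx"]*a*q[0]/max(r,1e-9),c["cy"]+c["fy"]*a*q[1]/max(r,1e-9)])
    return np.array([c["cx"]+c["fx"]*q[0]/q[2],c["cy"]+c["fy"]*q[1]/q[2]])
def crop(c,x0,y0,x1,y1,k,name):
    im=c["frame"][y0:y1,x0:x1,::-1]; im=cv2.resize(im,None,fx=k,fy=k,interpolation=cv2.INTER_CUBIC)
    cv2.imwrite("pics/"+name,im)
def tri(c1,u1,c2,u2):
    d1=ray(c1,*u1);d2=ray(c2,*u2);d1/=np.linalg.norm(d1);d2/=np.linalg.norm(d2)
    A=np.stack([d1,-d2],1);t=np.linalg.lstsq(A,c2["o"]-c1["o"],rcond=None)[0]
    a=c1["o"]+t[0]*d1;b=c2["o"]+t[1]*d2;return (a+b)/2,np.linalg.norm(a-b)
def st():
    s=env.state(); T=R.from_euler('xyz',s["tcp_rot"]).as_matrix()
    print("t",round(s["t"],2),"pos",s["eef_pos"].round(1),"yawY",round(np.degrees(np.arctan2(T[1,1],T[0,1])),2),"x",T[:,0].round(3),"F",s["ft_force"].round(1),"op",round(s["opening"],3),"j6",s["joints"][5].round(2))
    return s,T
E
python3 - <<'E'
from h import *
st()
c=cam("top")
crop(c,250,130,360,260,6,"nest.png"); crop(c,350,130,450,300,3.5,"gun.png"); crop(c,90,170,250,330,4,"tubes.png")
s=cam("side"); crop(s,200,120,350,230,5,"snest.png")
E
```

```text
t 0.15 pos [ 222.4 -583.9  214.2] yawY -69.16 x [-0.     0.001 -1.   ] F [ 0.6 -0.2 -0.3] op 1.0 j6 -0.11
```

View pics/nest.png

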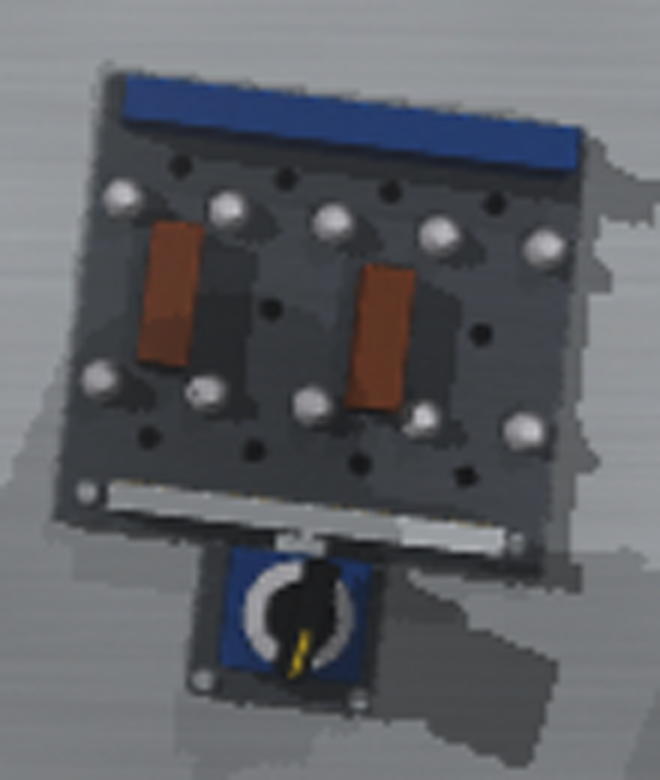

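View pics/gun.png

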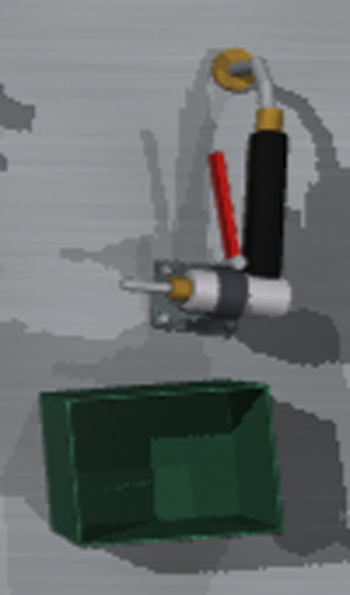

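View pics/tubes.png

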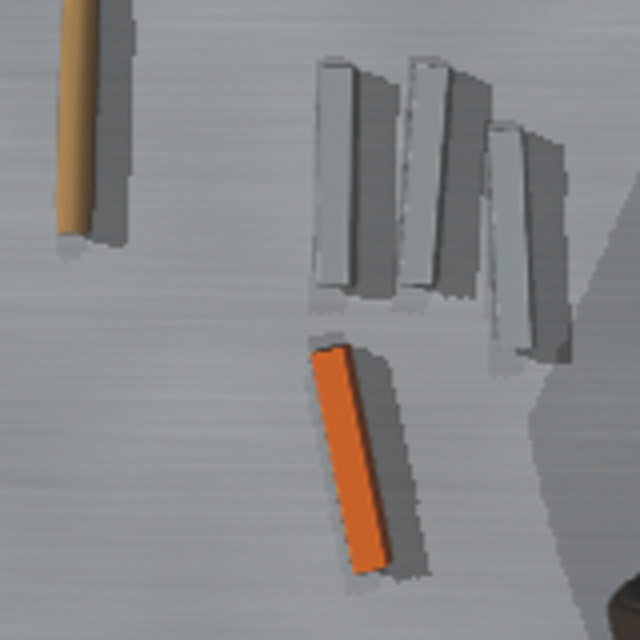

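View pics/snest.png

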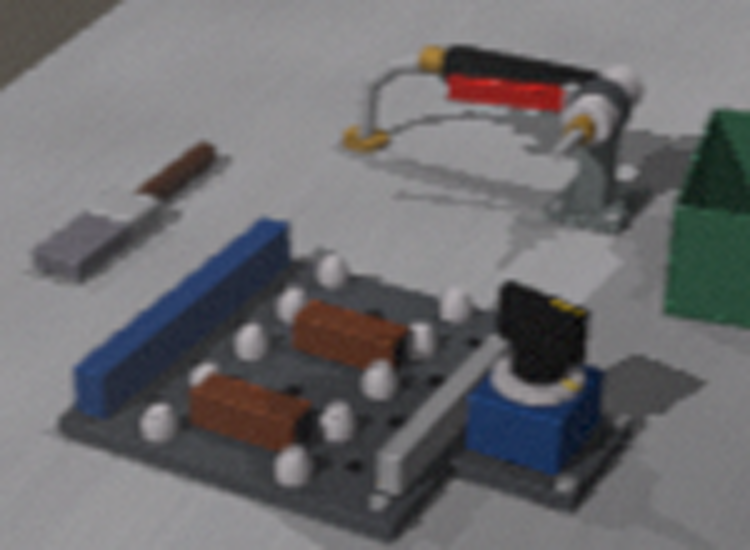

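Run:
```python
from h import *
c=cam("top")
f=lambda U,V:((U+.5)/6-.5+250,(V+.5)/6-.5+130)
P=[(123,196),(228,209),(333,221),(440,235),(545,246),(100,378),(207,391),(313,404),(421,417),(525,430)]
N=[(45,y) for y in (104,52,0,-52,-104)]+[(-45,y) for y in (104,52,0,-52,-104)]
W=np.array([px(c,*f(*p),26)[:2] for p in P]);N=np.array(N,float)
a=N-N.mean(0);b=W-W.mean(0);th=np.arctan2((a[:,0]*b[:,1]-a[:,1]*b[:,0]).sum(),(a*b).sum())
Rm=np.array([[np.cos(th),-np.sin(th)],[np.sin(th),np.cos(th)]])
print(np.degrees(th),W.mean(0),(W-(a@Rm.T+W.mean(0))).round(1).tolist())
t=W.mean(0)
for n,p in dict(stubA=[(153,222),(204,225),(187,367),(137,360)],stubB=[(362,265),(414,269),(402,412),(347,407)]).items():
    w=np.array([px(c,*f(*q),37)[:2] for q in p]); d=(w[0]+w[1]-w[2]-w[3]); m=w.mean(0)
    print(n,m,"yaw",np.degrees(np.arctan2(d[1],d[0])),"nest",Rm.T@(m-t),np.linalg.norm(d)/2)
f=lambda U,V:((U+.5)/4-.5+90,(V+.5)/4-.5+170)
for n,p in dict(T1=[(320,66),(353,66),(351,286),(317,286)],T2=[(411,66),(448,67),(434,286),(399,285)],T3=[(488,130),(521,131),(531,350),(500,353)]).items():
    w=np.array([px(c,*f(*q),25)[:2] for q in p]); d=(w[0]+w[1]-w[2]-w[3]); m=w.mean(0)
    print(n,m,"yaw",np.degrees(np.arctan2(d[1],d[0])),np.linalg.norm(d)/2)
f=lambda U,V:((U+.5)/3.5-.5+350,(V+.5)/3.5-.5+130)
for n,(q,z) in dict(tinTL=((42,393),80),tinTR=((268,383),80),tinBR=((281,530),80),tinBL=((76,545),80),handTop=((265,132),91),handBot=((262,275),91),trigTip=((216,153),87),trigBase=((234,256),87)).items(): print(n,px(c,*f(*q),z).round(1))
kn=px(c,250+300/6,130+612/6,105);print("knob",kn, "pred",t+Rm@[-146,0]); print(f"nest t {t} yaw {th}")
```

```text
-6.380298002747126 [571.68767291 -34.99900599] [[-0.3, -0.8], [-0.4, -0.2], [-0.0, 0.4], [-0.6, 0.1], [0.2, 0.8], [0.3, -0.3], [0.3, -0.4], [0.2, 0.0], [0.2, -0.5], [0.1, 0.9]]
stubA [579.17845641  39.86082376] yaw -6.361725682433764 nest [-0.87457655 75.22859207] 68.02429317925193
stubB [558.54364379 -61.45948775] yaw -5.420808047497755 nest [-10.12213817 -27.75724979] 68.93706362367116
T1 [475.86974066 341.12325859] yaw 0.7402637578699713 158.87470917281703
T2 [476.43720337 277.6501421 ] yaw -2.2348997701322237 158.34736031999793
T3 [430.19842559 213.99456475] yaw 3.808398761848409 158.96948085142012
tinTL [ 402.4 -188.1   80. ]
tinTR [ 411.7 -365.1   80. ]
tinBR [ 298.3 -372.9   80. ]
tinBL [ 285.4 -213.4   80. ]
handTop [ 608. -362.   91.]
handBot [ 495.9 -357.4   91. ]
trigTip [ 591.6 -324.9   87. ]
trigBase [ 510.6 -337.5   87. ]
knob [428.83785161 -16.62236377 105.        ] pred [426.59196908 -18.77443423]
nest t [571.68767291 -34.99900599] yaw -0.11135720740635556
```

Emit:
{"name": "apply_moves", "arguments": {
  "offset": [
    [2, 3.5, 0],
    [4, 7, 0],
    [6, 10.5, 0],
    [8, 14, 0],
    [10, 17.5, 0],
    [12, 21, 0],
    [13.5, 23.6, 0],
    [14.28, 24.96, 0],
    [14.28, 24.96, 0],
    [14.28, 24.96, 0],
    [14.28, 24.96, 0],
    [14.28, 24.96, 0],
    [14.28, 24.96, 0],
    [14.28, 24.96, 0],
    [14.28, 24.96, 0],
    [14.28, 24.96, 0]
  ],
  "yaw": [-0.5, -1, -1.5, -2, -2.5, -3, -3.5, -4, -4.5, -4.54, -4.54, -4.54, -4.54, -4.54, -4.54, -4.54],
  "jaw": [-0.3, -0.3, -0.3, -0.3, -0.3, -0.3, -0.3, -0.3, -0.3, -0.3, -0.3, -0.3, -0.3, -0.3, -0.3, -0.3]
}}

```text
t: 2.3
eef_pos: [579.2, 39.1, 214.7]
tcp_rot: [-2.317, 1.57, 0.711]
ft_force: [0.6, -0.6, -0.1]
opening: 0.646
```

Run:
```python
from h import *
st()
c=cam("wrist"); crop(c,0,0,512,384,1.5,"w1.png")
c=cam("side"); crop(c,0,0,512,384,1.5,"s1.png")
c=cam("top"); crop(c,0,0,512,384,1.5,"t1.png")
```

```text
t 2.3 pos [579.2  39.1 214.7] yawY -96.47 x [ 0.  0. -1.] F [ 0.6 -0.6 -0.1] op 0.646 j6 1.64
```

View pics/w1.png

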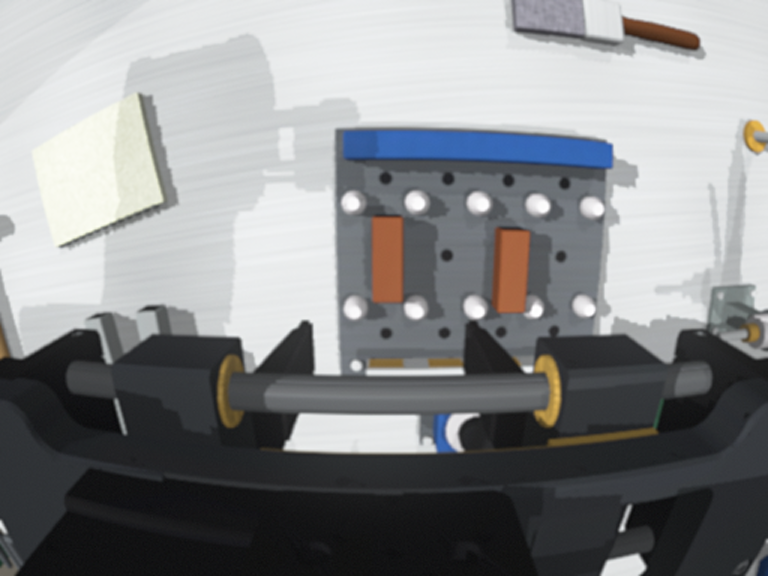

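View pics/s1.png

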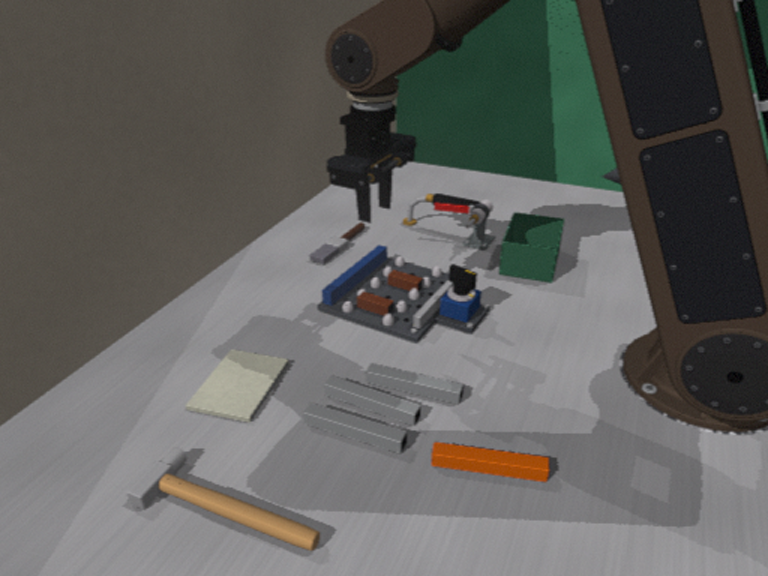

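View pics/t1.png

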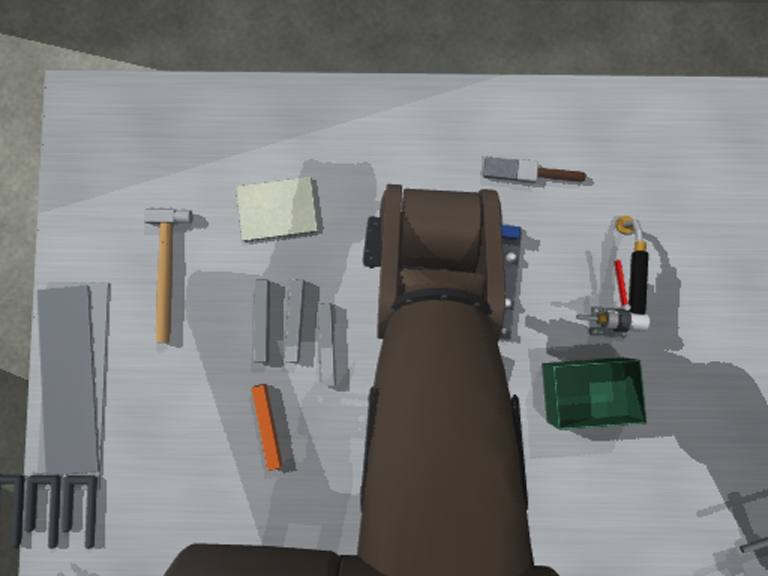

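Run:
```python
from h import *
c=cam("wrist")
f=lambda U,V:((U+.5)/1.5-.5,(V+.5)/1.5-.5)
P=[(353,203),(416,202),(478,203),(538,205),(591,207),(354,307),(415,307),(475,307),(533,308),(583,307)]
N=np.array([(45,y) for y in (104,52,0,-52,-104)]+[(-45,y) for y in (104,52,0,-52,-104)],float)
W=np.array([px(c,*f(*p),26)[:2] for p in P])
a=N;b=W-W.mean(0);th=np.arctan2((a[:,0]*b[:,1]-a[:,1]*b[:,0]).sum(),(a*b).sum())
print(np.degrees(th),W.mean(0))
for p in [[(373,217),(402,217),(402,302),(373,302)],[(496,229),(528,229),(528,312),(495,312)]]:
    w=np.array([px(c,*f(*q),37)[:2] for q in p]);print(w.mean(0),np.ptp(w,0))
```

```text
-6.399629821426706 [574.31159948 -32.7490968 ]
[581.09351223  40.85420009] [70.94889142 30.68165426]
[561.04772831 -59.48114563] [72.58072953 31.80913068]
```

Emit:
{"name": "apply_moves", "arguments": {
  "offset": [
    [0.03, 0.05, -2],
    [0.03, 0.05, -4],
    [0.03, 0.05, -6],
    [0.03, 0.05, -7],
    [0.03, 0.05, -7.96],
    [0.03, 0.05, -7.96],
    [0.03, 0.05, -7.96],
    [0.03, 0.05, -7.96],
    [0.03, 0.05, -7.96],
    [0.03, 0.05, -7.96],
    [0.03, 0.05, -7.96],
    [0.03, 0.05, -7.96]
  ],
  "yaw": [0, 0, 0, 0, 0, 0, 0, 0, 0, 0, 0, 0],
  "jaw": [-0.3, -0.3, -0.3, -0.3, -0.3, -0.3, 1, 1, 1, 1, 1, 1]
}}

```text
t: 4.0
eef_pos: [580.2, 40.9, 15.8]
tcp_rot: [-2.518, 1.57, 0.511]
ft_force: [-1.4, -0.4, 4.1]
opening: 0.26
```

Emit:
{"name": "apply_moves", "arguments": {
  "offset": [
    [0, 0, 1],
    [0, 0, 3],
    [0, 0, 5],
    [0, 0, 6],
    [0, 0, 6]
  ],
  "yaw": [0, 0, 0, 0, 0],
  "jaw": [1, 1, 1, 1, 1]
}}

```text
t: 4.62
eef_pos: [580.7, 40.9, 167.2]
tcp_rot: [-2.995, 1.567, 0.035]
ft_force: [0.2, 0.4, -1.6]
opening: 0.263
```

Run:
```python
from h import *
st()
c=cam("wrist"); crop(c,0,0,512,384,1.5,"w2.png")
```

```text
t 4.62 pos [580.7  40.9 167.2] yawY -96.42 x [ 0.004  0.    -1.   ] F [ 0.2  0.4 -1.6] op 0.263 j6 1.64
```

View pics/w2.png

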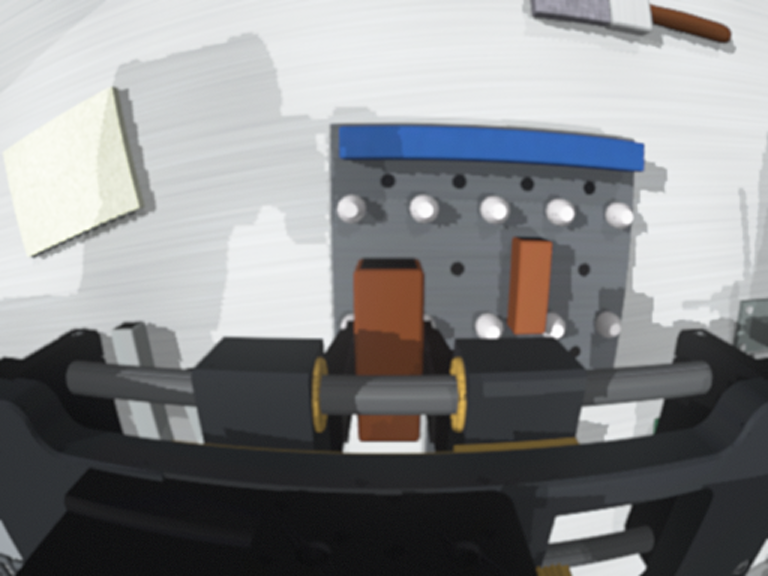

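Emit:
{"name": "apply_moves", "arguments": {
  "offset": [
    [-1.6, -2, 0],
    [-3.2, -4, 0],
    [-4.8, -6, 0],
    [-6.4, -8, 0],
    [-8, -10, 0],
    [-9.39, -12, 0],
    [-9.39, -12, 0],
    [-9.39, -12, 0],
    [-9.39, -12, 0],
    [-9.39, -12, 0],
    [-9.39, -12, 0]
  ],
  "yaw": [0.3, 0.6, 0.9, 1.2, 1.5, 1.8, 1.8, 1.8, 1.8, 1.8, 1.8],
  "jaw": [1, 1, 1, 1, 1, 1, 1, 1, 1, 1, 1]
}}

```text
t: 6.05
eef_pos: [345.7, -258.5, 165.6]
tcp_rot: [-2.742, 1.57, 0.477]
ft_force: [-0.7, 0.1, -0.9]
opening: 0.263
```

Run:
```python
from h import *
st()
c=cam("wrist"); crop(c,0,0,512,384,1.5,"w3.png")
c=cam("side"); crop(c,300,120,420,220,6,"s3.png")
```

```text
t 6.05 pos [ 345.7 -258.5  165.6] yawY -85.54 x [ 0.001  0.    -1.   ] F [-0.7  0.1 -0.9] op 0.263 j6 0.7
```

View pics/w3.png

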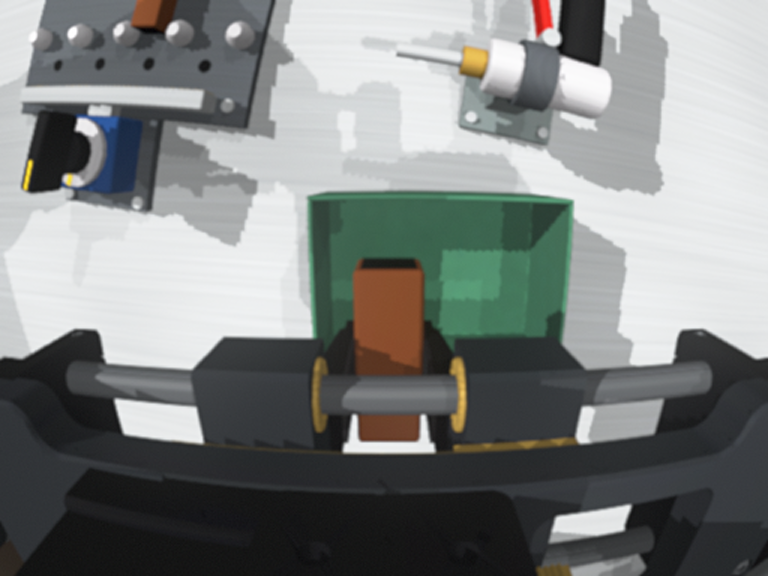

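View pics/s3.png

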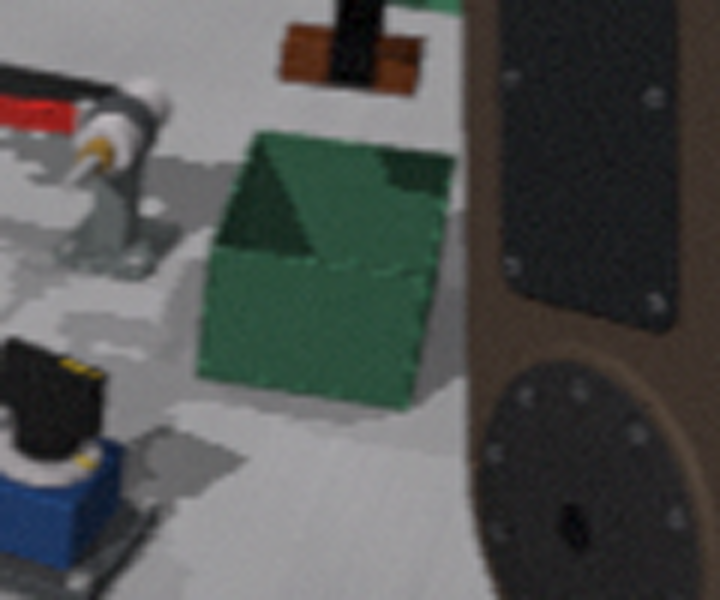

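Run:
```python
from h import *
c=cam("wrist")
f=lambda U,V:((U+.5)/1.5-.5,(V+.5)/1.5-.5)
for q in [(309,197),(572,203),(313,335),(565,340)]: print(px(c,*f(*q),80))
c=cam("side")
for q in [(258,131),(455,157),(435,275),(215,245)]:print(px(c,q[0]/6+300,q[1]/6+120,80))
```

```text
[ 398.34998146 -207.98261745   80.        ]
[ 409.27808372 -364.17866466   80.        ]
[ 314.62799016 -213.70471589   80.        ]
[ 322.14880036 -374.30912178   80.        ]
[ 407.03342374 -359.34661748   80.        ]
[ 296.54406442 -367.63308566   80.        ]
[ 282.0753132  -219.09413149   80.        ]
[ 394.38725734 -208.29678493   80.        ]
```

Emit:
{"name": "apply_moves", "arguments": {
  "offset": [
    [0, 0, -2],
    [0, 0, -4],
    [0, 0, -4.8],
    [0, 0, -4.8],
    [0, 0, -4.8],
    [0, 0, -4.8],
    [0, 0, -4.8],
    [0, 0, -4.8],
    [0, 0, -4.8],
    [0, 0, -3],
    [0, 0, -1],
    [0, 0, 1.2],
    [0, 0, 1.2]
  ],
  "yaw": [0, 0, 0, 0, 0, 0, 0, 0, 0, 0, 0, 0, 0],
  "jaw": [1, 1, 1, 1, 1, 0.05, 0.05, 0.05, 0.05, 0.05, 0.05, 0.05, 0.05]
}}

```text
t: 7.88
eef_pos: [346.4, -259.8, 199.0]
tcp_rot: [2.404, 1.563, -0.661]
ft_force: [-0.0, 0.4, -0.2]
opening: 0.474
```

Run:
```python
from h import *
st()
c=cam("wrist"); crop(c,0,0,512,384,1.5,"w4.png")
```

```text
t 7.88 pos [ 346.4 -259.8  199. ] yawY -85.59 x [ 0.006 -0.005 -1.   ] F [-0.   0.4 -0.2] op 0.474 j6 0.7
```

View pics/w4.png

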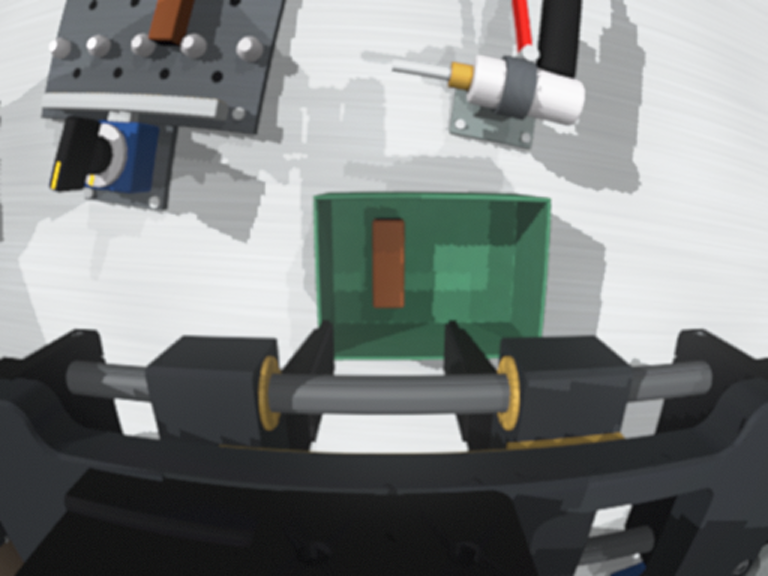

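Emit:
{"name": "apply_moves", "arguments": {
  "offset": [
    [1.5, 1.4, 0],
    [3, 2.8, 0],
    [4.5, 4.2, 0],
    [6, 5.6, 0],
    [7.5, 7, 0],
    [8.54, 7.98, 0],
    [8.54, 7.98, 0],
    [8.54, 7.98, 0],
    [8.54, 7.98, 0],
    [8.54, 7.98, 0]
  ],
  "yaw": [-0.3, -0.6, -0.9, -1.2, -1.5, -1.8, -1.8, -1.8, -1.8, -1.8],
  "jaw": [-0.3, -0.3, -0.3, -0.3, -0.3, -0.3, -0.3, -0.3, -0.3, -0.3]
}}

```text
t: 9.18
eef_pos: [558.8, -60.4, 197.0]
tcp_rot: [2.495, 1.567, -0.759]
ft_force: [0.2, 0.8, 0.7]
opening: 0.651
```

Run:
```python
from h import *
st()
c=cam("wrist"); crop(c,0,0,512,384,1.5,"w5.png")
```

```text
t 9.18 pos [558.8 -60.4 197. ] yawY -96.45 x [ 0.003 -0.003 -1.   ] F [0.2 0.8 0.7] op 0.651 j6 1.46
```

View pics/w5.png

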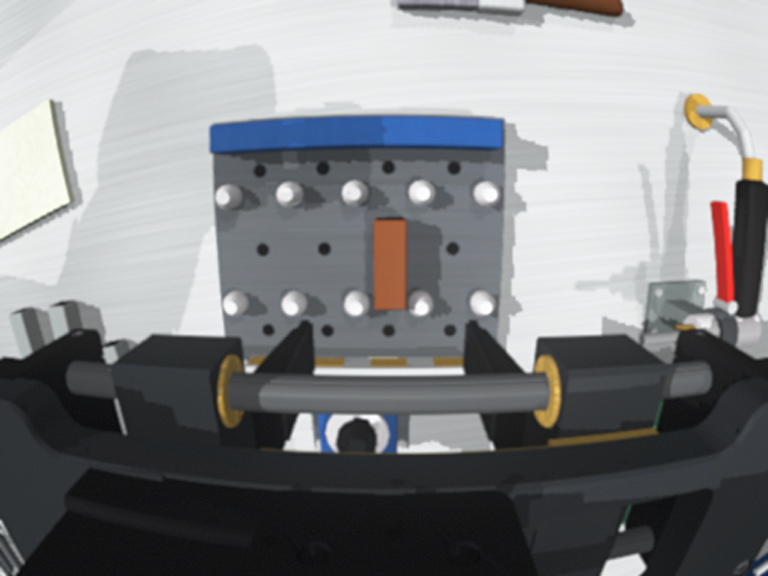

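Emit:
{"name": "apply_moves", "arguments": {
  "offset": [
    [0.05, 0, -2],
    [0.05, 0, -4],
    [0.05, 0, -6],
    [0.05, 0, -7.25],
    [0.05, 0, -7.25],
    [0.05, 0, -7.25],
    [0.05, 0, -7.25],
    [0.05, 0, -7.25],
    [0.05, 0, -7.25],
    [0.05, 0, -7.25],
    [0.05, 0, -7.25],
    [0.05, 0, -5],
    [0.05, 0, -3],
    [0.05, 0, -1],
    [0.05, 0, -1]
  ],
  "yaw": [0, 0, 0, 0, 0, 0, 0, 0, 0, 0, 0, 0, 0, 0, 0],
  "jaw": [-0.3, -0.3, -0.3, -0.3, -0.3, -0.3, 1, 1, 1, 1, 1, 1, 1, 1, 1]
}}

```text
t: 11.1
eef_pos: [561.5, -60.4, 175.5]
tcp_rot: [2.834, 1.561, -0.42]
ft_force: [-1.3, 0.3, -0.9]
opening: 0.258
```

Emit:
{"name": "apply_moves", "arguments": {
  "offset": [
    [-1.6, -2, 0],
    [-3.2, -4, 0],
    [-4.8, -6, 0],
    [-6.4, -8, 0],
    [-7.5, -9.5, 0],
    [-8.51, -10.34, 0],
    [-8.51, -10.34, 0],
    [-8.51, -10.34, 0],
    [-8.51, -10.34, 0],
    [-8.51, -10.34, -2],
    [-8.51, -10.34, -4],
    [-8.51, -10.34, -5],
    [-8.51, -10.34, -5],
    [-8.51, -10.34, -5]
  ],
  "yaw": [0.3, 0.6, 0.9, 1.2, 1.5, 1.8, 1.8, 1.8, 1.8, 1.8, 1.8, 1.8, 1.8, 1.8],
  "jaw": [1, 1, 1, 1, 1, 1, 1, 1, 1, 1, 1, 1, 1, 1]
}}

```text
t: 12.85
eef_pos: [349.4, -319.0, 51.4]
tcp_rot: [2.78, 1.56, -0.285]
ft_force: [-0.0, 0.5, -1.2]
opening: 0.259
```

Emit:
{"name": "apply_moves", "arguments": {
  "offset": [
    [0, 0, 0],
    [0, 0, 0],
    [0, 0, 0],
    [0, 0, 0],
    [0, 0, 2],
    [0, 0, 4],
    [0, 0, 6],
    [0, 0, 6]
  ],
  "yaw": [0, 0, 0, 0, 0, 0, 0, 0],
  "jaw": [0.05, 0.05, 0.05, 0.05, 0.05, 0.05, 0.05, 0.05]
}}

```text
t: 13.85
eef_pos: [350.2, -319.9, 204.5]
tcp_rot: [2.562, 1.554, -0.502]
ft_force: [-0.1, 0.6, -1.2]
opening: 0.473
```

Run:
```python
from h import *
st()
c=cam("wrist"); crop(c,0,0,512,384,1.5,"w6.png")
```

```text
t 13.85 pos [ 350.2 -319.9  204.5] yawY -85.59 x [ 0.015 -0.008 -1.   ] F [-0.1  0.6 -1.2] op 0.473 j6 0.61
```

View pics/w6.png

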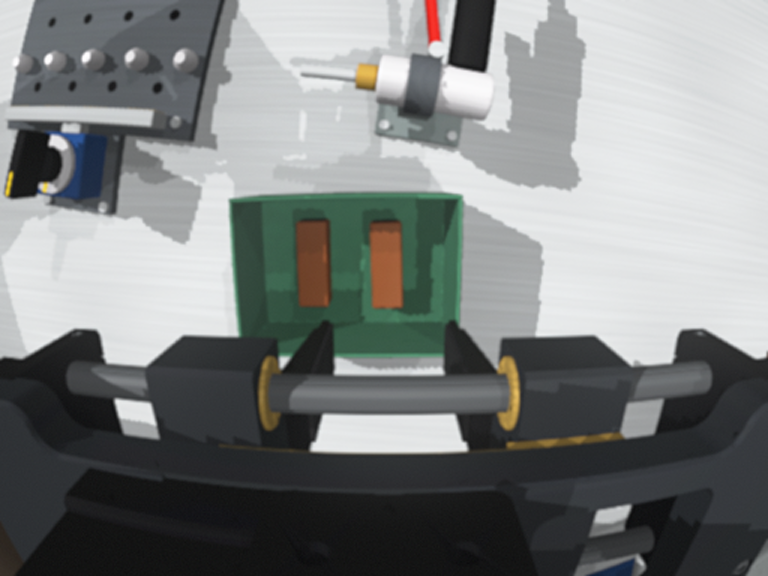

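Emit:
{"name": "apply_moves", "arguments": {
  "offset": [
    [1.5, 0, 1],
    [3, -0.3, 1],
    [4.5, -0.6, 1],
    [6, -1, 1],
    [6, -1, 1],
    [6, -1, 1],
    [6, -1, 1]
  ],
  "yaw": [-0.7, -0.7, -0.7, -0.7, -0.7, -0.7, -0.7],
  "jaw": [-0.9, -0.9, -0.9, -0.9, -0.9, -0.9, -0.9]
}}

```text
t: 14.78
eef_pos: [498.7, -344.1, 227.1]
tcp_rot: [2.666, 1.558, -0.472]
ft_force: [-0.8, 0.2, 0.0]
opening: 0.949
```

Run:
```python
from h import *
st()
c=cam("wrist"); crop(c,0,0,512,384,1.5,"w7.png"); crop(c,150,50,350,240,4,"w7b.png")
c=cam("side"); crop(c,260,110,340,180,9,"s7.png")
```

```text
t 14.78 pos [ 498.7 -344.1  227.1] yawY -89.82 x [ 0.011 -0.006 -1.   ] F [-0.8  0.2  0. ] op 0.949 j6 0.85
```

View pics/w7.png

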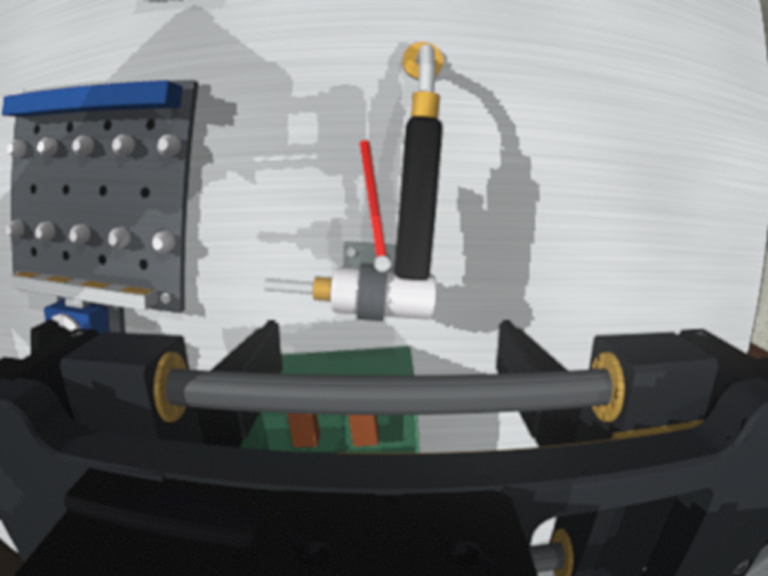

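View pics/w7b.png

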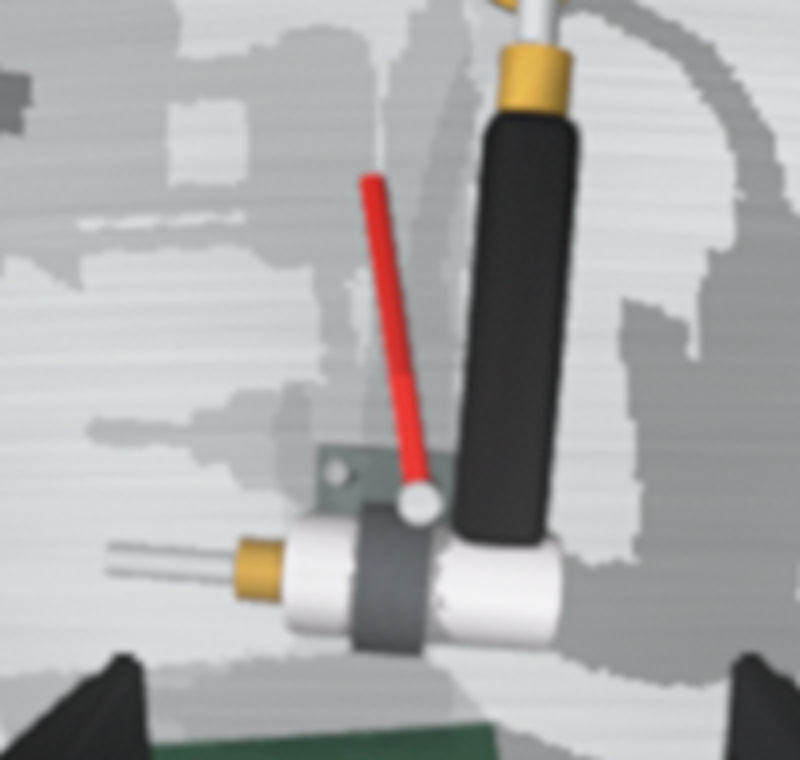

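View pics/s7.png

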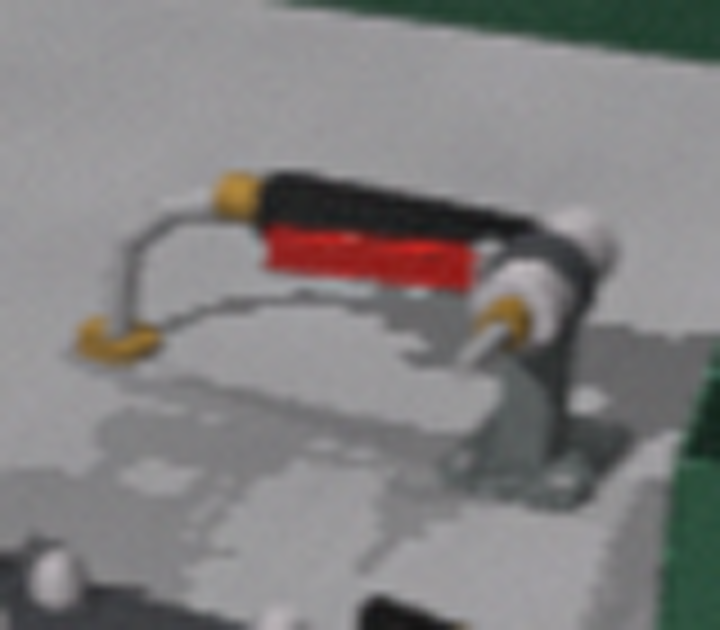

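Run:
```python
from h import *
c=cam("wrist")
f=lambda U,V:((U+.5)/4-.5+150,(V+.5)/4-.5+50)
for n,q,z in [("hL1",(487,125),86),("hL2",(460,530),86),("hR1",(577,125),86),("hR2",(545,540),86),("butt",(531,112),86),("hinge",(418,503),90),("tip",(372,178),87),("tipL",(360,180),87)]: print(n,px(c,*f(*q),z).round(1))
```

```text
hL1 [ 607.1 -357.2   86. ]
hL2 [ 499.5 -350.7   86. ]
hR1 [ 607.7 -380.6   86. ]
hR2 [ 496.8 -373.6   86. ]
butt [ 610.8 -368.6   86. ]
hinge [ 507.6 -339.4   90. ]
tip [ 592.9 -327.4   87. ]
tipL [ 592.4 -324.3   87. ]
```

Emit:
{"name": "apply_moves", "arguments": {
  "offset": [
    [1.5, -0.3, 0],
    [2.86, -0.64, 0],
    [2.86, -0.64, 0],
    [2.86, -0.64, 0],
    [2.86, -0.64, -2],
    [2.86, -0.64, -3],
    [2.86, -0.64, -3],
    [2.86, -0.64, -3]
  ],
  "yaw": [-0.3, -0.61, -0.61, -0.61, -0.61, -0.61, -0.61, -0.61],
  "jaw": [-0.9, -0.9, -0.9, -0.9, -0.9, -0.9, -0.9, -0.9]
}}

```text
t: 15.92
eef_pos: [570.6, -360.7, 154.3]
tcp_rot: [2.635, 1.555, -0.567]
ft_force: [0.1, -0.1, -0.2]
opening: 0.951
```

Run:
```python
from h import *
st()
c=cam("wrist"); crop(c,100,0,400,384,1.5,"w8.png")
c=cam("side"); crop(c,230,60,350,180,5,"s8.png")
```

```text
t 15.93 pos [ 570.6 -360.7  154.3] yawY -93.49 x [ 0.013 -0.008 -1.   ] F [ 0.1 -0.1 -0.2] op 0.951 j6 0.97
```

View pics/w8.png

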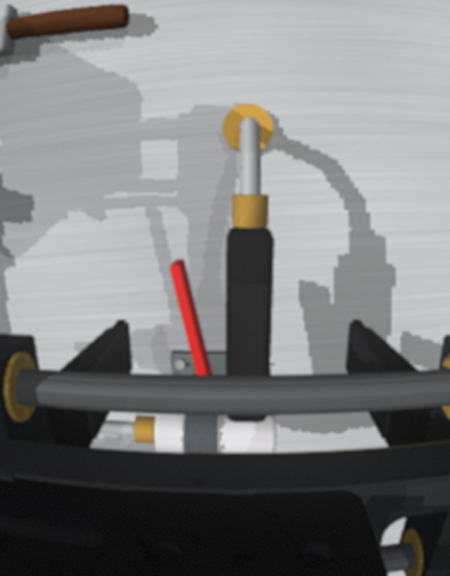

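View pics/s8.png

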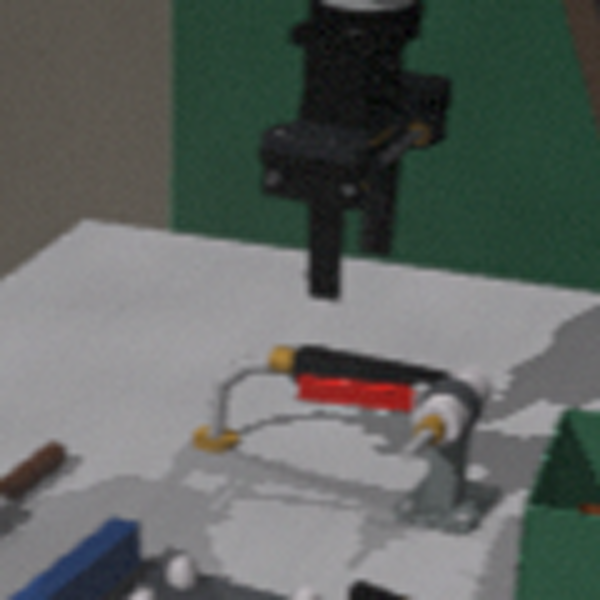

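Emit:
{"name": "apply_moves", "arguments": {
  "offset": [
    [0, 0, -1],
    [0, 0.02, -2],
    [0, 0.02, -3],
    [0, 0.02, -3.8],
    [0, 0.02, -3.8],
    [0, 0.02, -3.8],
    [0, 0.02, -3.8]
  ],
  "yaw": [0, 0, 0, 0, 0, 0, 0],
  "jaw": [-0.9, -0.9, -0.9, -0.9, -0.9, -0.9, -0.9]
}}

```text
t: 16.9
eef_pos: [571.3, -360.4, 60.5]
tcp_rot: [2.624, 1.553, -0.579]
ft_force: [0.1, -0.7, -0.5]
opening: 0.951
```

Emit:
{"name": "apply_moves", "arguments": {
  "offset": [
    [0, 0, 0],
    [0, 0, 0],
    [0, 0, 0],
    [0, 0, 0],
    [0, 0, 0],
    [0, 0, 0],
    [0, 0, 0],
    [0, 0, 0],
    [0, 0, 0],
    [0, 0, 0]
  ],
  "yaw": [0, 0, 0, 0, 0, 0, 0, 0, 0, 0],
  "jaw": [1, 1, 1, 1, 1, 1, 1, 1, 1, 1]
}}

```text
t: 18.15
eef_pos: [571.6, -361.0, 60.4]
tcp_rot: [2.629, 1.552, -0.574]
ft_force: [3.4, -4.0, -3.6]
opening: 0.402
```

Run:
```python
from h import *
st()
c=cam("wrist"); crop(c,100,0,400,384,1.5,"w9.png")
c=cam("side"); crop(c,230,60,350,180,5,"s9.png")
```

```text
t 18.15 pos [ 571.6 -361.    60.4] yawY -93.54 x [ 0.016 -0.01  -1.   ] F [ 3.4 -4.  -3.6] op 0.402 j6 0.97
```

View pics/w9.png

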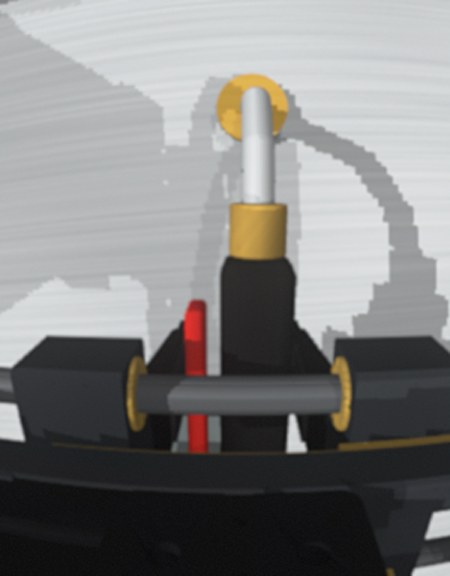

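View pics/s9.png

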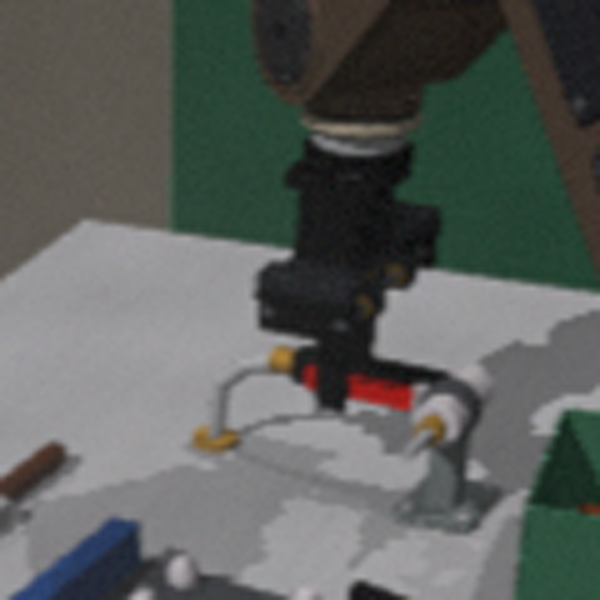

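Emit:
{"name": "apply_moves", "arguments": {
  "offset": [
    [0, 0, 0],
    [0, 0, 0],
    [0, 0, 0],
    [0, 0, 0],
    [0, 0, 0],
    [0, 0, 0],
    [0, 0, 0],
    [0, 0, 0]
  ],
  "yaw": [0, 0, 0, 0, 0, 0, 0, 0],
  "jaw": [1, 1, 1, 1, 1, 1, 1, 1]
}}

```text
t: 19.25
eef_pos: [571.6, -361.0, 60.4]
tcp_rot: [2.628, 1.552, -0.575]
ft_force: [2.6, -0.6, -2.8]
opening: 0.4
```

Emit:
{"name": "apply_moves", "arguments": {
  "offset": [
    [0, 0, 0],
    [0, 0, 0],
    [0, 0, 0],
    [0, 0, 0],
    [0, 0, 0],
    [0, 0, 0],
    [0, 0, 2],
    [0, 0, 4],
    [0, 0, 6],
    [0, 0, 6.4],
    [0, 0, 6.4]
  ],
  "yaw": [0, 0, 0, 0, 0, 0, 0, 0, 0, 0, 0],
  "jaw": [-0.9, -0.9, -0.9, -0.9, -0.9, -0.9, -0.9, -0.9, -0.9, -0.9, -0.9]
}}

```text
t: 20.62
eef_pos: [571.6, -361.1, 220.6]
tcp_rot: [2.621, 1.551, -0.583]
ft_force: [0.1, -0.4, -1.0]
opening: 0.949
```

Run:
```python
from h import *
st()
c=cam("wrist"); crop(c,0,0,512,384,1.5,"w10.png")
c=cam("top"); crop(c,90,100,350,330,3,"t10.png")
```

```text
t 20.62 pos [ 571.6 -361.1  220.6] yawY -93.54 x [ 0.017 -0.011 -1.   ] F [ 0.1 -0.4 -1. ] op 0.949 j6 0.97
```

View pics/w10.png

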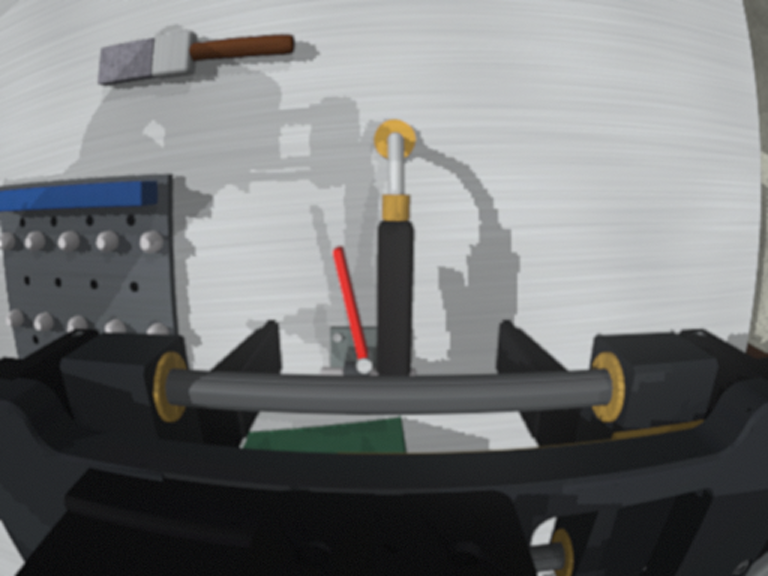

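View pics/t10.png

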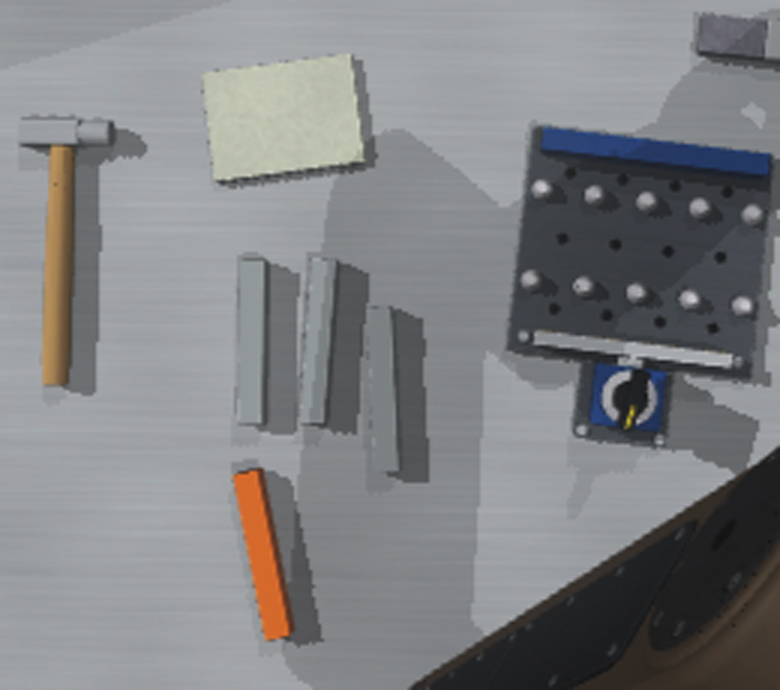

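Emit:
{"name": "apply_moves", "arguments": {
  "offset": [
    [-0.5, 2.3, 0],
    [-1, 4.6, 0],
    [-1.6, 6.9, 0],
    [-2.2, 9.2, 0],
    [-2.8, 11.5, 0],
    [-3.4, 13.8, 0],
    [-4, 16.1, 0],
    [-4.5, 18.4, 0],
    [-5, 20.7, 0],
    [-5.62, 23.04, 0],
    [-5.62, 23.04, 0],
    [-5.62, 23.04, 0],
    [-5.62, 23.04, 0],
    [-5.62, 23.04, 0],
    [-5.62, 23.04, 0]
  ],
  "yaw": [0, 0, 0, 0.2, 0.4, 0.6, 0.8, 1, 1.22, 1.22, 1.22, 1.22, 1.22, 1.22, 1.22],
  "jaw": [0, 0, 0, 0, 0, 0, 0, 0, 0, 0, 0, 0, 0, 0, 0]
}}

```text
t: 22.6
eef_pos: [430.9, 214.5, 218.8]
tcp_rot: [2.637, 1.554, -0.44]
ft_force: [-0.6, 0.4, 0.0]
opening: 0.501
```

Run:
```python
from h import *
st()
c=cam("wrist"); crop(c,0,0,512,384,1.5,"w11.png")
```

```text
t 22.6 pos [430.9 214.5 218.8] yawY -86.3 x [ 0.015 -0.007 -1.   ] F [-0.6  0.4  0. ] op 0.501 j6 1.85
```

View pics/w11.png

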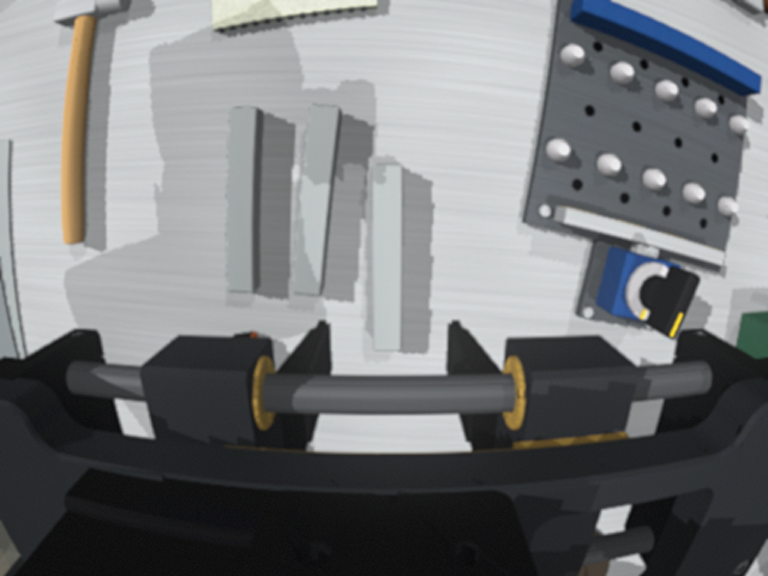

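Run:
```python
from h import *
c=cam("wrist")
f=lambda U,V:((U+.5)/1.5-.5,(V+.5)/1.5-.5)
for n,p in dict(T3=[(372,167),(401,167),(401,351),(373,350)],T2=[(308,107),(340,107),(320,293),(293,293)],T1=[(229,109),(257,109),(254,290),(227,290)]).items():
    w=np.array([px(c,*f(*q),25)[:2] for q in p]); d=(w[0]+w[1]-w[2]-w[3]); m=w.mean(0)
    print(n,m,"yaw",np.degrees(np.arctan2(d[1],d[0])),np.linalg.norm(d)/2)
```

```text
T3 [430.80808901 215.42453512] yaw 3.8031947293997637 156.84724721541232
T2 [478.19493109 278.30913714] yaw -2.700452581060477 156.4752586444871
T1 [476.6602997  342.53748477] yaw 0.9104879170029062 155.5780483255046
```

Emit:
{"name": "apply_moves", "arguments": {
  "offset": [
    [0, 0.02, -2],
    [0, 0.02, -4],
    [0, 0.02, -6],
    [0, 0.02, -8],
    [0, 0.02, -8.4],
    [0, 0.02, -8.4],
    [0, 0.02, -8.4],
    [0, 0.02, -8.4],
    [0, 0.02, -8.4],
    [0, 0.02, -8.4],
    [0, 0.02, -8.4],
    [0, 0.02, -8.4],
    [0, 0.02, -6],
    [0, 0.02, -4],
    [0, 0.02, -2],
    [0, 0.02, -2]
  ],
  "yaw": [0, 0, 0, 0, 0, 0, 0, 0, 0, 0, 0, 0, 0, 0, 0, 0],
  "jaw": [0, 0, 0, 0, 0, 0, 0, 1, 1, 1, 1, 1, 1, 1, 1, 1]
}}

```text
t: 24.7
eef_pos: [431.9, 215.8, 171.8]
tcp_rot: [2.838, 1.549, -0.239]
ft_force: [1.1, 0.7, -2.6]
opening: 0.262
```

Run:
```python
from h import *
st()
c=cam("wrist"); crop(c,0,0,512,384,1.5,"w12.png")
c=cam("side"); crop(c,150,100,350,300,4,"s12.png")
```

```text
t 24.7 pos [431.9 215.8 171.8] yawY -86.26 x [ 0.021 -0.005 -1.   ] F [ 1.1  0.7 -2.6] op 0.262 j6 1.85
```

View pics/w12.png

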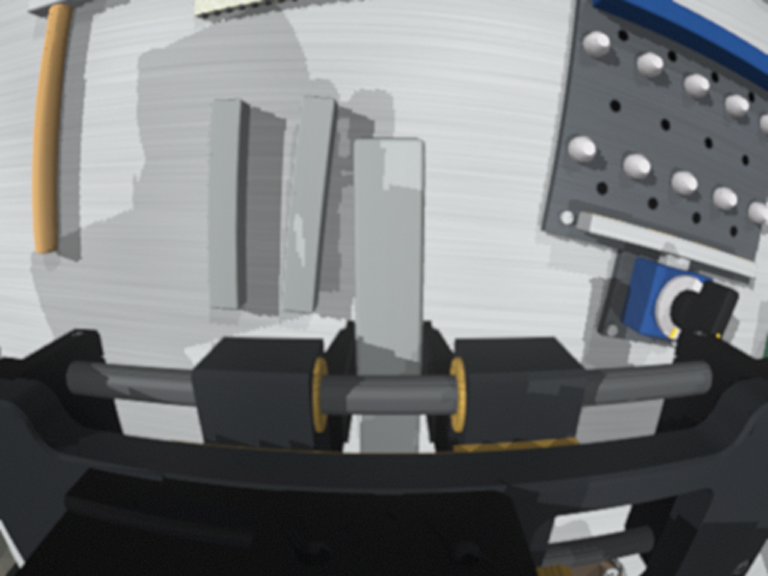

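View pics/s12.png

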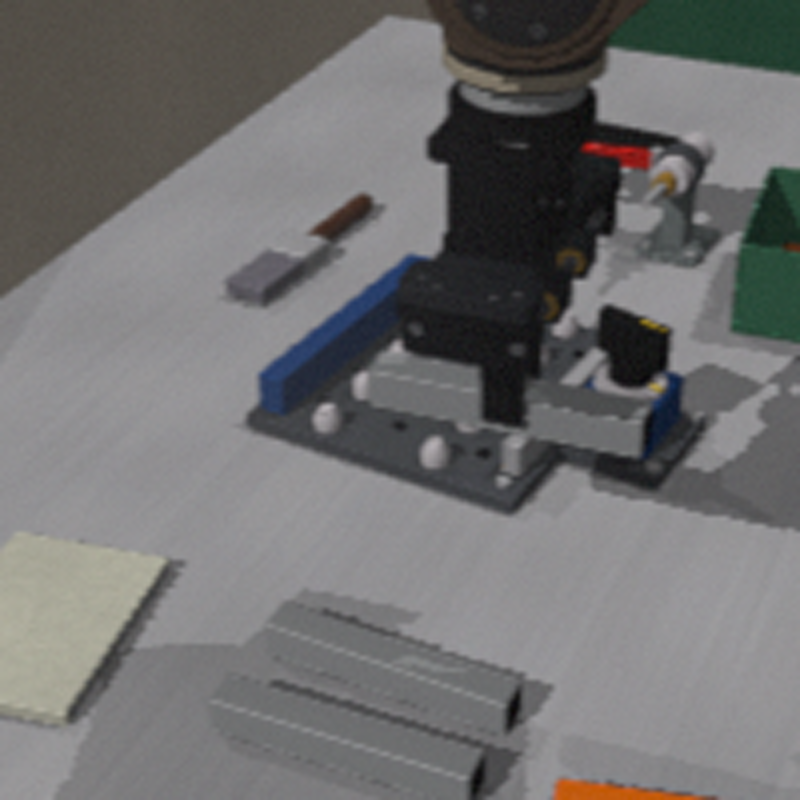

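Emit:
{"name": "apply_moves", "arguments": {
  "offset": [
    [1, -2, 0],
    [2, -4, 0],
    [3, -6, 0],
    [4, -8, 0],
    [5, -10, 0],
    [5.37, -11.01, 0],
    [5.37, -11.01, 0],
    [5.37, -11.01, 0],
    [5.37, -11.01, -2],
    [5.37, -11.01, -3],
    [5.37, -11.01, -3],
    [5.37, -11.01, -3]
  ],
  "yaw": [-0.3, -0.6, -0.9, -1.2, -1.5, -1.69, -1.69, -1.69, -1.69, -1.69, -1.69, -1.69],
  "jaw": [1, 1, 1, 1, 1, 1, 1, 1, 1, 1, 1, 1]
}}

```text
t: 26.3
eef_pos: [565.0, -59.5, 94.3]
tcp_rot: [2.655, 1.553, -0.598]
ft_force: [0.0, 0.5, -2.3]
opening: 0.263
```

Run:
```python
from h import *
st()
c=cam("wrist"); crop(c,0,0,512,384,1.5,"w13.png")
c=cam("side"); crop(c,200,100,340,240,5,"s13.png")
```

```text
t 26.3 pos [565.  -59.5  94.3] yawY -96.35 x [ 0.015 -0.01  -1.   ] F [ 0.   0.5 -2.3] op 0.263 j6 1.47
```

View pics/w13.png

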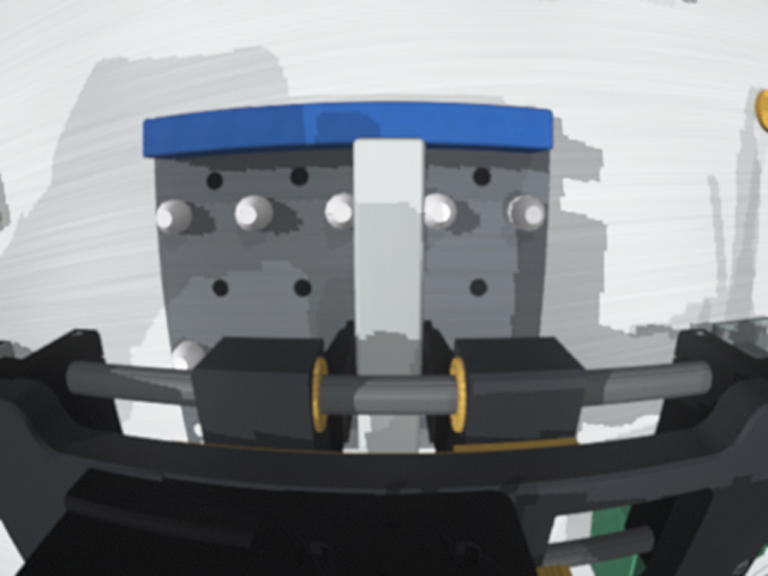

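View pics/s13.png

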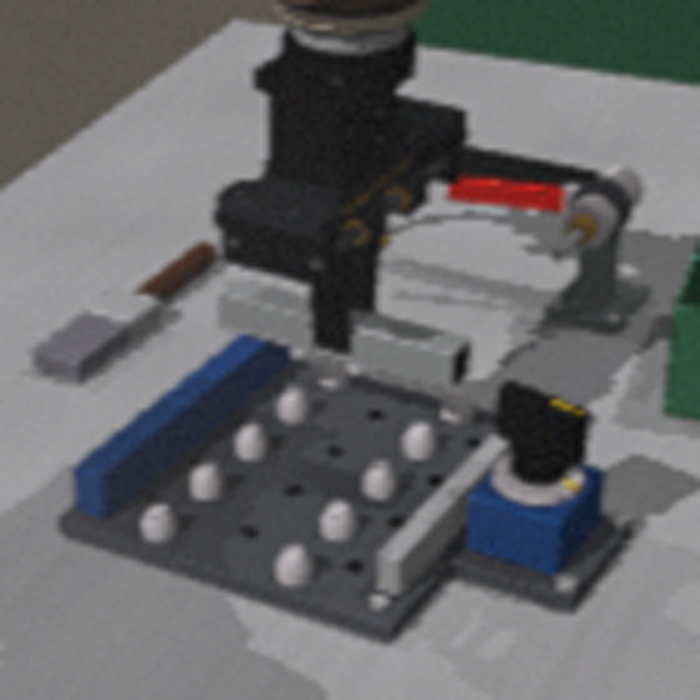

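Run:
```python
from h import *
c=cam("wrist")
f=lambda U,V:((U+.5)/1.5-.5,(V+.5)/1.5-.5)
th=np.radians(-6.39)
for y,q in zip((104,52,0,-52,-104),[(174,214),(253,212),(341,211),(438,211),(525,214)]):
    w=px(c,*f(*q),28)[:2]; print(w-np.array([np.cos(th)*45-np.sin(th)*y,np.sin(th)*45+np.cos(th)*y]))
# fence top front edge z=32 at nest x 80 , and tube front end
for q in [(152,156),(550,148)]:
    w=px(c,*f(*q),32)[:2]; print("fence",w, (w-[573,-34])@[np.cos(th),np.sin(th)])
w=px(c,*f(389,140),94+21)[:2];print("tube end",w,(w-[573,-34])@[np.cos(th),np.sin(th)])
```

```text
[574.24306431 -41.69294101]
[573.61735577 -38.53396435]
[573.36740217 -35.25482592]
[573.37404697 -34.99386786]
[573.20170699 -31.58181239]
fence [665.98415782  64.12357184] 81.48577008157221
fence [ 641.79160173 -156.44553098] 81.99185899328039
tube end [644.24324752 -68.17543212] 74.60421009909574
```

Emit:
{"name": "apply_moves", "arguments": {
  "offset": [
    [0.08, -0.03, -1],
    [0.08, -0.03, -2],
    [0.08, -0.03, -2.5],
    [0.08, -0.03, -2.88],
    [0.08, -0.03, -2.88],
    [0.08, -0.03, -2.88]
  ],
  "yaw": [0, 0, 0, 0, 0, 0],
  "jaw": [1, 1, 1, 1, 1, 1]
}}

```text
t: 27.2
eef_pos: [567.5, -60.7, 23.3]
tcp_rot: [2.694, 1.551, -0.559]
ft_force: [-0.7, 0.1, -1.9]
opening: 0.261
```

Run:
```python
from h import *
st()
c=cam("wrist"); crop(c,0,0,512,384,1.5,"w14.png")
c=cam("side"); crop(c,200,100,340,240,5,"s14.png")
```

```text
t 27.2 pos [567.5 -60.7  23.3] yawY -96.39 x [ 0.017 -0.01  -1.   ] F [-0.7  0.1 -1.9] op 0.261 j6 1.47
```

View pics/s14.png

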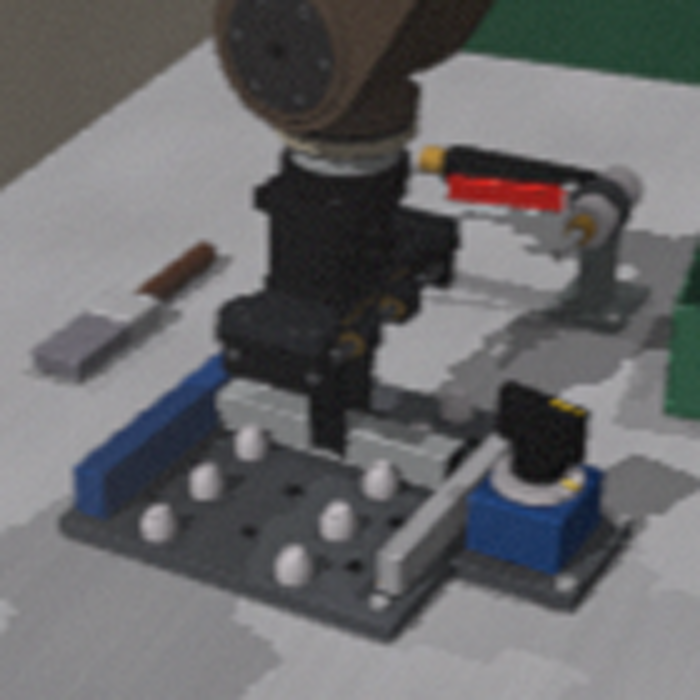

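View pics/w14.png

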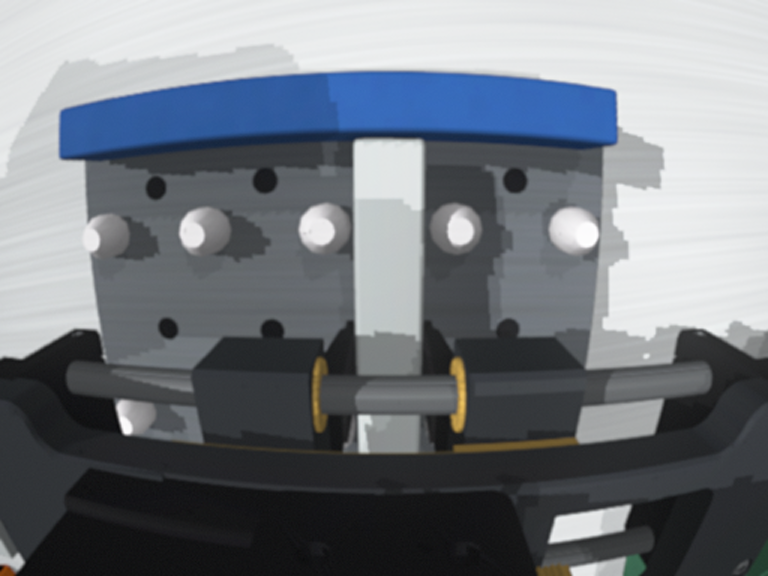

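Emit:
{"name": "apply_moves", "arguments": {
  "offset": [
    [0, 0, -0.08],
    [0, 0, -0.08],
    [0, 0, -0.08],
    [0, 0, -0.08],
    [0, 0, -0.08],
    [0, 0, -0.08],
    [0, 0, 1],
    [0, 0, 3],
    [0, 0, 5],
    [0, 0, 7],
    [0, 0, 7.5],
    [0, 0, 7.5]
  ],
  "yaw": [0, 0, 0, 0, 0, 0, 0, 0, 0, 0, 0, 0],
  "jaw": [1, 1, 0.05, 0.05, 0.05, 0.05, 0.05, 0.05, 0.05, 0.05, 0.05, 0.05]
}}

```text
t: 28.8
eef_pos: [567.4, -60.7, 210.9]
tcp_rot: [2.707, 1.55, -0.546]
ft_force: [-1.4, -0.5, -0.7]
opening: 0.477
```

Run:
```python
from h import *
st()
c=cam("wrist"); crop(c,0,0,512,384,1.5,"w15.png")
c=cam("side"); crop(c,150,100,350,300,4,"s15.png")
```

```text
t 28.8 pos [567.4 -60.7 210.9] yawY -96.39 x [ 0.017 -0.011 -1.   ] F [-1.4 -0.5 -0.7] op 0.477 j6 1.47
```

View pics/s15.png

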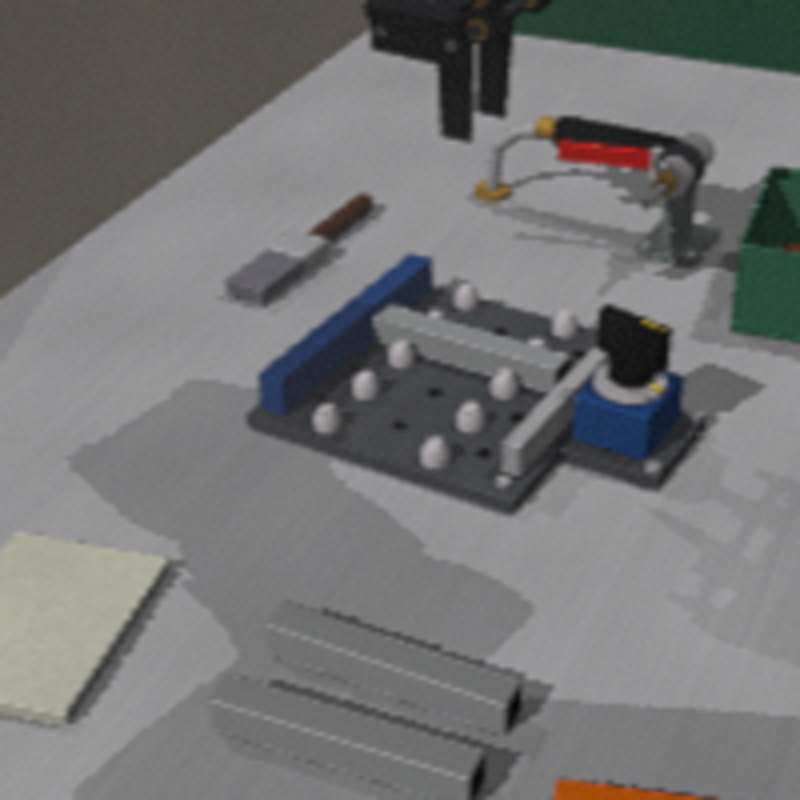

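View pics/w15.png

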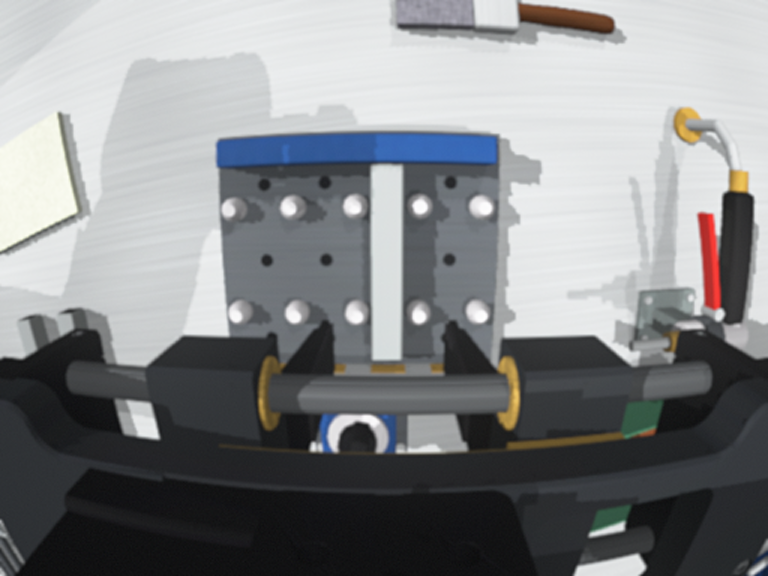

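Emit:
{"name": "apply_moves", "arguments": {
  "offset": [
    [-0.5, 2, 0],
    [-1, 4, 0],
    [-1.5, 6, 0],
    [-2, 8, 0],
    [-2.6, 10, 0],
    [-3.1, 12, 0],
    [-3.6, 13.56, 0],
    [-3.6, 13.56, 0],
    [-3.6, 13.56, 0],
    [-3.6, 13.56, 0],
    [-3.6, 13.56, 0]
  ],
  "yaw": [0.1, 0.2, 0.3, 0.4, 0.5, 0.6, 0.67, 0.67, 0.67, 0.67, 0.67],
  "jaw": [0, 0, 0, 0, 0, 0, 0, 0, 0, 0, 0]
}}

```text
t: 30.28
eef_pos: [477.2, 277.6, 209.2]
tcp_rot: [2.637, 1.553, -0.547]
ft_force: [0.7, 0.3, -0.0]
opening: 0.501
```

Run:
```python
from h import *
st()
c=cam("wrist"); crop(c,0,0,512,384,1.5,"w16.png")
```

```text
t 30.27 pos [477.2 277.6 209.2] yawY -92.45 x [ 0.015 -0.009 -1.   ] F [ 0.7  0.3 -0. ] op 0.501 j6 2.04
```

View pics/w16.png

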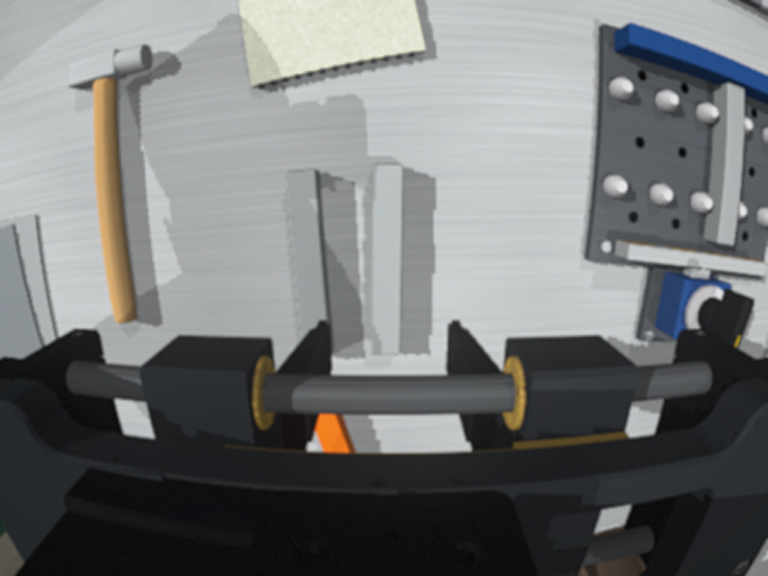

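Emit:
{"name": "apply_moves", "arguments": {
  "offset": [
    [0, 0, -2],
    [0, 0, -4],
    [0, 0, -6],
    [0, 0, -7.6],
    [0, 0, -8.02],
    [0, 0, -8.02],
    [0, 0, -8.02],
    [0, 0, -8.02],
    [0, 0, -8.02],
    [0, 0, -8.02],
    [0, 0, -8.02],
    [0, 0, -8.02],
    [0, 0, -6],
    [0, 0, -4],
    [0, 0, -2],
    [0, 0, -1.5],
    [0, 0, -1.5]
  ],
  "yaw": [0, 0, 0, 0, 0, 0, 0, 0, 0, 0, 0, 0, 0, 0, 0, 0, 0],
  "jaw": [0, 0, 0, 0, 0, 0, 0, 1, 1, 1, 1, 1, 1, 1, 1, 1, 1]
}}

```text
t: 32.45
eef_pos: [477.0, 277.6, 171.5]
tcp_rot: [2.657, 1.553, -0.528]
ft_force: [0.5, -0.9, -2.1]
opening: 0.26
```

Run:
```python
from h import *
s,T=st()
th=np.radians(-6.39);c,sn=np.cos(th),np.sin(th)
for ny in (26,78):
    p=np.array([573.3+c*-3-sn*ny,-34.8+sn*-3+c*ny]); print(ny,p,(p-s["eef_pos"][:2])/25)
k=cam("wrist"); crop(k,0,0,512,384,1.5,"w17.png")
```

```text
t 32.45 pos [477.  277.6 171.5] yawY -92.44 x [ 0.015 -0.009 -1.   ] F [ 0.5 -0.9 -2.1] op 0.26 j6 2.04
26 [573.21232054  -8.62764221] [  3.84967563 -11.44974249]
78 [578.99968578  43.04930046] [ 4.08117024 -9.38266478]
```

View pics/w17.png

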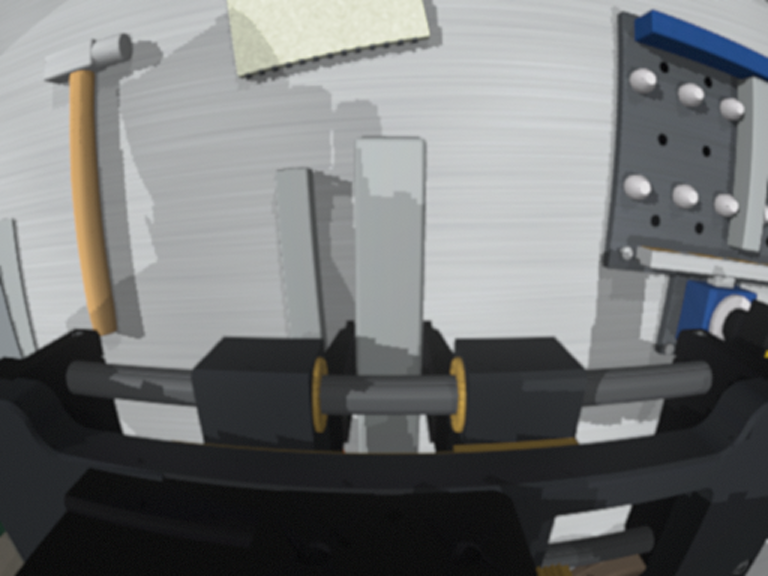

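Emit:
{"name": "apply_moves", "arguments": {
  "offset": [
    [0.6, -2, 0],
    [1.2, -4, 0],
    [1.9, -6, 0],
    [2.6, -8, 0],
    [3.3, -10, 0],
    [3.85, -11.45, 0],
    [3.85, -11.45, 0],
    [3.85, -11.45, 0],
    [3.85, -11.45, -2],
    [3.85, -11.45, -3],
    [3.85, -11.45, -3],
    [3.85, -11.45, -3],
    [3.85, -11.45, -3]
  ],
  "yaw": [-0.1, -0.2, -0.4, -0.6, -0.66, -0.66, -0.66, -0.66, -0.66, -0.66, -0.66, -0.66, -0.66],
  "jaw": [1, 1, 1, 1, 1, 1, 1, 1, 1, 1, 1, 1, 1]
}}

```text
t: 34.12
eef_pos: [573.3, -8.5, 96.7]
tcp_rot: [2.618, 1.553, -0.635]
ft_force: [-0.3, -1.1, -1.6]
opening: 0.261
```

Run:
```python
from h import *
s,T=st()
k=cam("wrist"); crop(k,0,0,512,384,1.5,"w18.png")
```

```text
t 34.12 pos [573.3  -8.5  96.7] yawY -96.37 x [ 0.015 -0.011 -1.   ] F [-0.3 -1.1 -1.6] op 0.261 j6 1.57
```

View pics/w18.png

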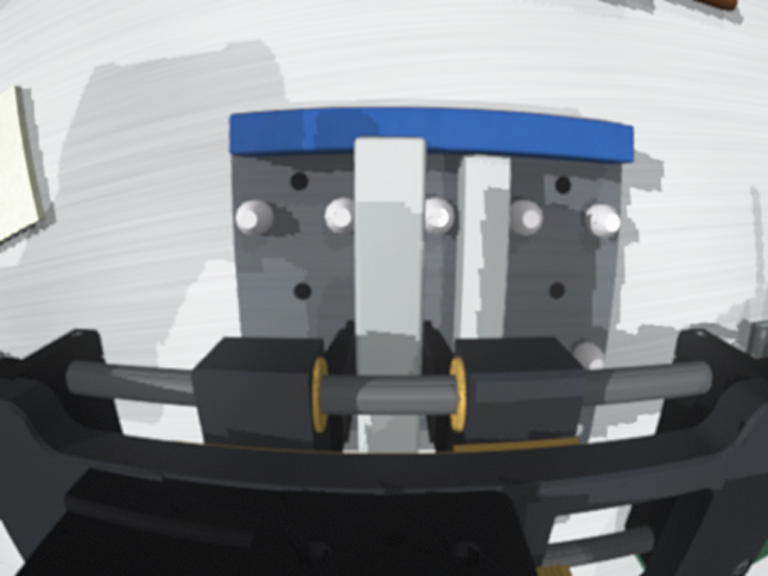

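Emit:
{"name": "apply_moves", "arguments": {
  "offset": [
    [0, 0, -1],
    [0, 0, -2],
    [0, 0, -2.6],
    [0, 0, -3.0],
    [0, 0, -3.02],
    [0, 0, -3.02],
    [0, 0, -3.02],
    [0, 0, -3.02],
    [0, 0, -3.02],
    [0, 0, -3.02],
    [0, 0, -3.02],
    [0, 0, -2],
    [0, 0, 0],
    [0, 0, 2],
    [0, 0, 4],
    [0, 0, 4.4],
    [0, 0, 4.4]
  ],
  "yaw": [0, 0, 0, 0, 0, 0, 0, 0, 0, 0, 0, 0, 0, 0, 0, 0, 0],
  "jaw": [1, 1, 1, 1, 1, 1, 1, 0.1, 0.1, 0.1, 0.1, 0.1, 0.1, 0.1, 0.1, 0.1, 0.1]
}}

```text
t: 36.3
eef_pos: [573.1, -8.6, 206.5]
tcp_rot: [2.628, 1.552, -0.625]
ft_force: [0.0, 0.1, -0.2]
opening: 0.449
```

Run:
```python
from h import *
s,T=st()
k=cam("wrist"); crop(k,0,0,512,384,1.5,"w19.png")
c=cam("side"); crop(c,150,100,350,300,4,"s19.png")
```

```text
t 36.3 pos [573.1  -8.6 206.5] yawY -96.38 x [ 0.015 -0.011 -1.   ] F [ 0.   0.1 -0.2] op 0.449 j6 1.56
```

View pics/w19.png

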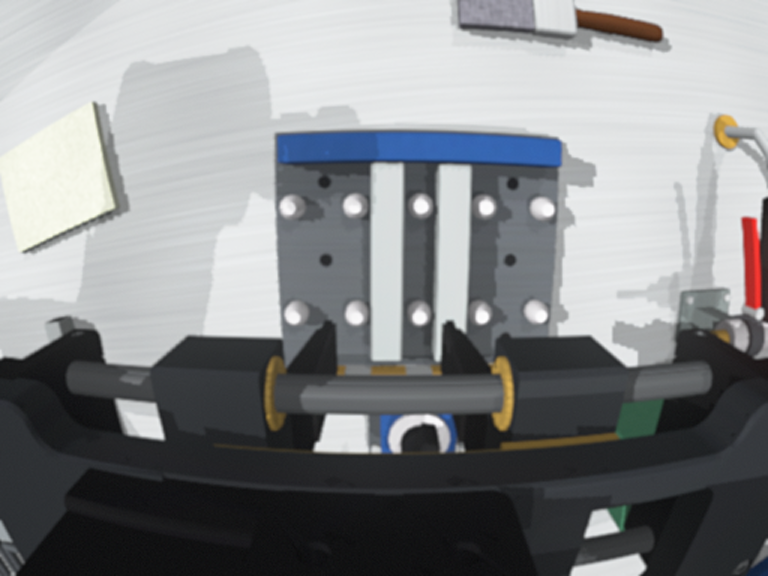

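View pics/s19.png

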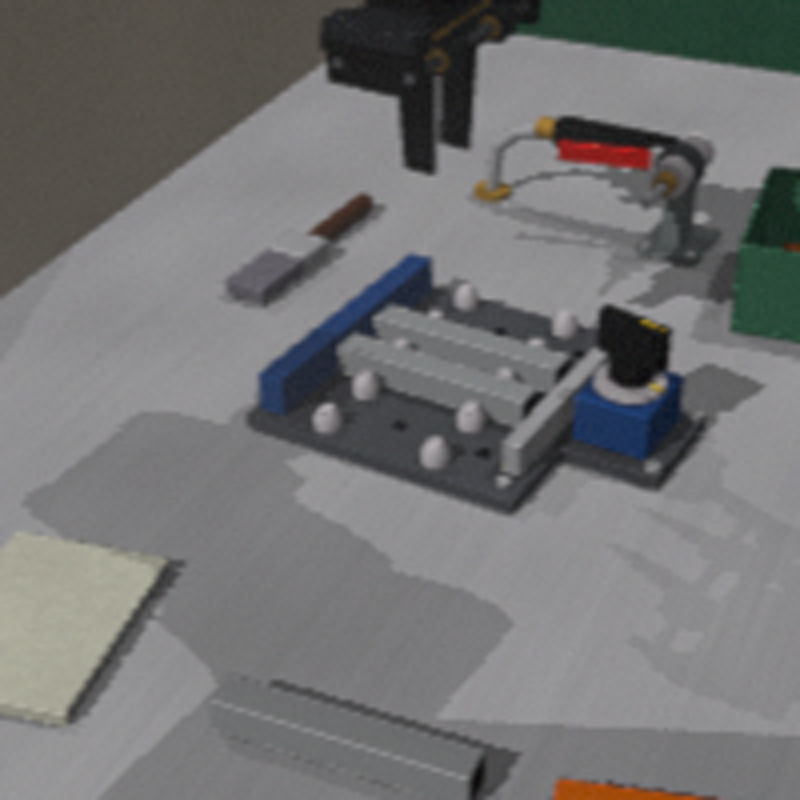

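Emit:
{"name": "apply_moves", "arguments": {
  "offset": [
    [-0.5, 2, 0],
    [-1, 4, 0],
    [-1.6, 6, 0],
    [-2.2, 8, 0],
    [-2.8, 10, 0],
    [-3.3, 12, 0],
    [-3.86, 14.02, 0],
    [-3.86, 14.02, 0],
    [-3.86, 14.02, 0],
    [-3.86, 14.02, 0],
    [-3.86, 14.02, 0]
  ],
  "yaw": [0.2, 0.4, 0.6, 0.8, 1, 1.1, 1.2, 1.2, 1.2, 1.2, 1.2],
  "jaw": [0, 0, 0, 0, 0, 0, 0, 0, 0, 0, 0]
}}

```text
t: 37.78
eef_pos: [476.6, 341.0, 205.0]
tcp_rot: [2.531, 1.555, -0.597]
ft_force: [0.7, 0.0, -0.7]
opening: 0.499
```

Run:
```python
from h import *
st()
c=cam("wrist"); crop(c,0,0,512,384,1.5,"w20.png")
```

```text
t 37.77 pos [476.6 341.  205. ] yawY -89.27 x [ 0.013 -0.009 -1.   ] F [ 0.7  0.  -0.7] op 0.499 j6 2.08
```

View pics/w20.png

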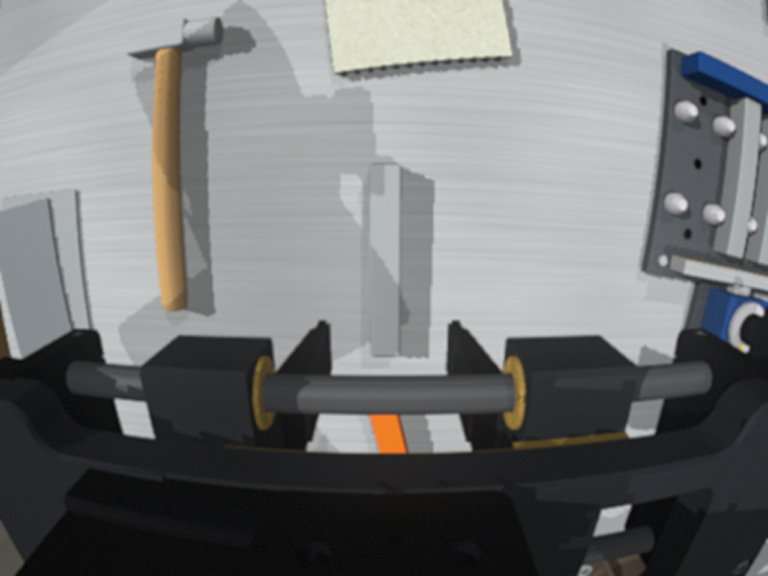

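Tube 1 sits under the gripper at column ≈385, centred. Descend and grip.

Emit:
{"name": "apply_moves", "arguments": {
  "offset": [
    [0, 0.03, -2],
    [0, 0.03, -4],
    [0, 0.03, -6],
    [0, 0.03, -7.4],
    [0, 0.03, -7.85],
    [0, 0.03, -7.85],
    [0, 0.03, -7.85],
    [0, 0.03, -7.85],
    [0, 0.03, -7.85],
    [0, 0.03, -7.85],
    [0, 0.03, -7.85],
    [0, 0.03, -7.85],
    [0, 0.03, -6],
    [0, 0.03, -4],
    [0, 0.03, -2],
    [0, 0.03, -1.5],
    [0, 0.03, -1.5]
  ],
  "yaw": [0, 0, 0, 0, 0, 0, 0, 0, 0, 0, 0, 0, 0, 0, 0, 0, 0],
  "jaw": [0, 0, 0, 0, 0, 0, 0, 1, 1, 1, 1, 1, 1, 1, 1, 1, 1]
}}

```text
t: 39.95
eef_pos: [476.4, 341.8, 167.3]
tcp_rot: [2.547, 1.555, -0.581]
ft_force: [-0.4, -0.1, -1.5]
opening: 0.258
```

Run:
```python
from h import *
s,T=st()
th=np.radians(-6.39);c,sn=np.cos(th),np.sin(th)
for ny in (26,78):
    p=np.array([573.3+c*-3-sn*ny,-34.8+sn*-3+c*ny]); print(ny,p,(p-s["eef_pos"][:2])/25)
k=cam("wrist"); crop(k,0,0,512,384,1.5,"w21.png")
```

```text
t 39.95 pos [476.4 341.8 167.3] yawY -89.26 x [ 0.014 -0.009 -1.   ] F [-0.4 -0.1 -1.5] op 0.258 j6 2.08
26 [573.21232054  -8.62764221] [  3.87352094 -14.01554806]
78 [578.99968578  43.04930046] [  4.10501555 -11.94847035]
```

View pics/w21.png

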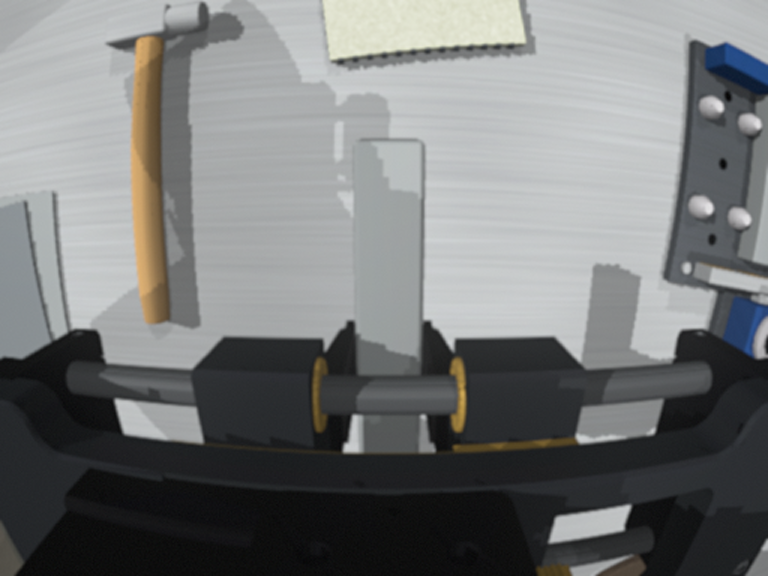

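Emit:
{"name": "apply_moves", "arguments": {
  "offset": [
    [0.7, -2, 0],
    [1.4, -4, 0],
    [2.1, -6, 0],
    [2.8, -8, 0],
    [3.5, -10, 0],
    [4.1, -11.95, 0],
    [4.1, -11.95, 0],
    [4.1, -11.95, 0],
    [4.1, -11.95, -1.8],
    [4.1, -11.95, -2.85],
    [4.1, -11.95, -2.85],
    [4.1, -11.95, -2.85],
    [4.1, -11.95, -2.85]
  ],
  "yaw": [-0.2, -0.4, -0.6, -0.8, -1, -1.19, -1.19, -1.19, -1.19, -1.19, -1.19, -1.19, -1.19],
  "jaw": [1, 1, 1, 1, 1, 1, 1, 1, 1, 1, 1, 1, 1]
}}

```text
t: 41.62
eef_pos: [579.0, 43.1, 96.2]
tcp_rot: [2.512, 1.554, -0.74]
ft_force: [0.4, 0.9, -1.8]
opening: 0.263
```

Run:
```python
from h import *
s,T=st()
k=cam("wrist"); crop(k,0,0,512,384,1.5,"w22.png")
```

```text
t 41.62 pos [579.   43.1  96.2] yawY -96.37 x [ 0.012 -0.011 -1.   ] F [ 0.4  0.9 -1.8] op 0.263 j6 1.66
```

View pics/w22.png

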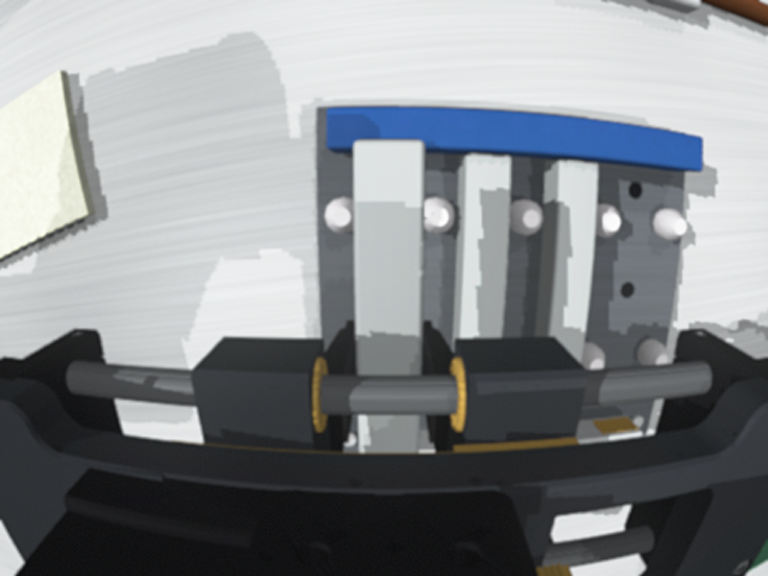

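Pins at (340,215) and (438,215) straddle the tube at column 389: aligned. Lower, release, rise.

Emit:
{"name": "apply_moves", "arguments": {
  "offset": [
    [0, 0, -1],
    [0, 0, -2],
    [0, 0, -2.6],
    [0, 0, -2.98],
    [0, 0, -3.0],
    [0, 0, -3.0],
    [0, 0, -3.0],
    [0, 0, -3.0],
    [0, 0, -3.0],
    [0, 0, -3.0],
    [0, 0, -3.0],
    [0, 0, -2],
    [0, 0, 0],
    [0, 0, 2],
    [0, 0, 4],
    [0, 0, 4.4],
    [0, 0, 4.4]
  ],
  "yaw": [0, 0, 0, 0, 0, 0, 0, 0, 0, 0, 0, 0, 0, 0, 0, 0, 0],
  "jaw": [1, 1, 1, 1, 1, 1, 1, 0.1, 0.1, 0.1, 0.1, 0.1, 0.1, 0.1, 0.1, 0.1, 0.1]
}}

```text
t: 43.8
eef_pos: [578.8, 43.0, 206.1]
tcp_rot: [2.529, 1.554, -0.724]
ft_force: [0.1, 0.1, -1.6]
opening: 0.452
```

Run:
```python
from h import *
s,T=st()
k=cam("wrist"); crop(k,0,0,512,384,1.5,"w23.png")
c=cam("side"); crop(c,200,140,350,240,5,"s23.png")
```

```text
t 43.8 pos [578.8  43.  206.1] yawY -96.38 x [ 0.013 -0.011 -1.   ] F [ 0.1  0.1 -1.6] op 0.452 j6 1.65
```

View pics/w23.png

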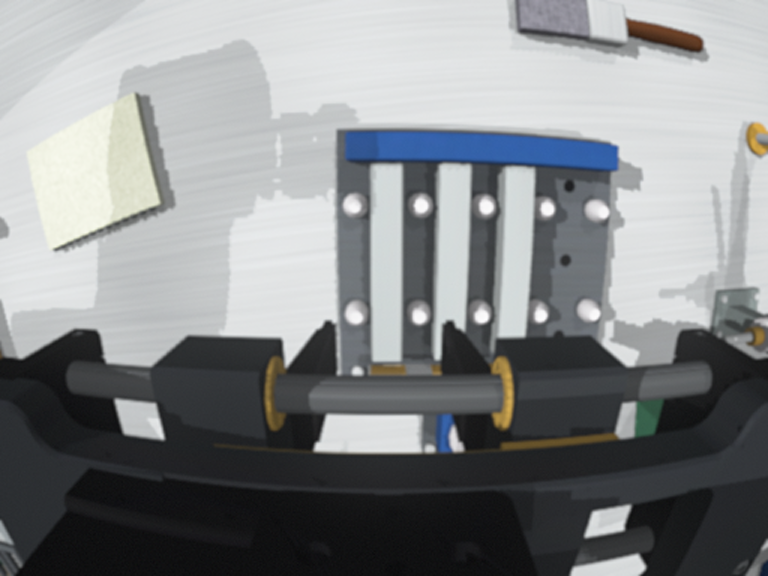

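View pics/s23.png

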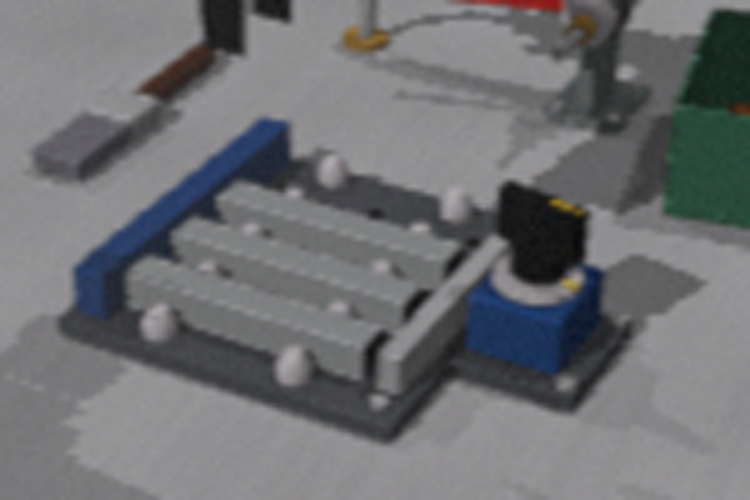

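Emit:
{"name": "apply_moves", "arguments": {
  "offset": [
    [-0.3, -0.5, 0],
    [-0.6, -1, 0],
    [-0.9, -1.5, 0],
    [-1.2, -2, 0],
    [-1.5, -2.5, 0],
    [-1.5, -2.9, 0],
    [-1.5, -2.9, 0],
    [-1.5, -2.9, 0],
    [-1.5, -2.9, 0],
    [-1.5, -2.9, 0],
    [-1.5, -2.9, 0]
  ],
  "yaw": [1.6, 3.2, 4.8, 6.4, 8, 9.6, 11.2, 12.8, 14, 14, 14],
  "jaw": [0, 0, 0, 0, 0, 0, 0, 0, 0, 0, 0]
}}

```text
t: 45.28
eef_pos: [540.6, -29.4, 203.8]
tcp_rot: [2.484, 1.557, 0.694]
ft_force: [-0.4, -0.3, 0.5]
opening: 0.499
```

Emit:
{"name": "apply_moves", "arguments": {
  "offset": [
    [0, 0, 0],
    [0, 0, 0],
    [0, 0, 0],
    [0, 0, 0],
    [0, 0, 0],
    [0, 0, 0],
    [0, 0, 0],
    [0, 0, 0],
    [0, 0, 0],
    [0, 0, 0],
    [0, 0, 0]
  ],
  "yaw": [1.6, 3.2, 4.8, 6.4, 8, 9.6, 11.2, 12.8, 14.4, 14.7, 14.7],
  "jaw": [0, 0, 0, 0, 0, 0, 0, 0, 0, 0, 0]
}}

```text
t: 46.65
eef_pos: [540.6, -29.4, 203.6]
tcp_rot: [2.496, 1.557, 2.242]
ft_force: [-1.5, 0.6, 0.3]
opening: 0.502
```

Run:
```python
from h import *
s,T=st()
k=cam("wrist"); crop(k,0,0,512,384,1.5,"w24.png"); crop(k,180,80,340,230,5,"w24b.png")
```

```text
t 46.65 pos [540.6 -29.4 203.6] yawY 75.45 x [-0.009  0.011 -1.   ] F [-1.5  0.6  0.3] op 0.502 j6 -1.5
```

View pics/w24.png

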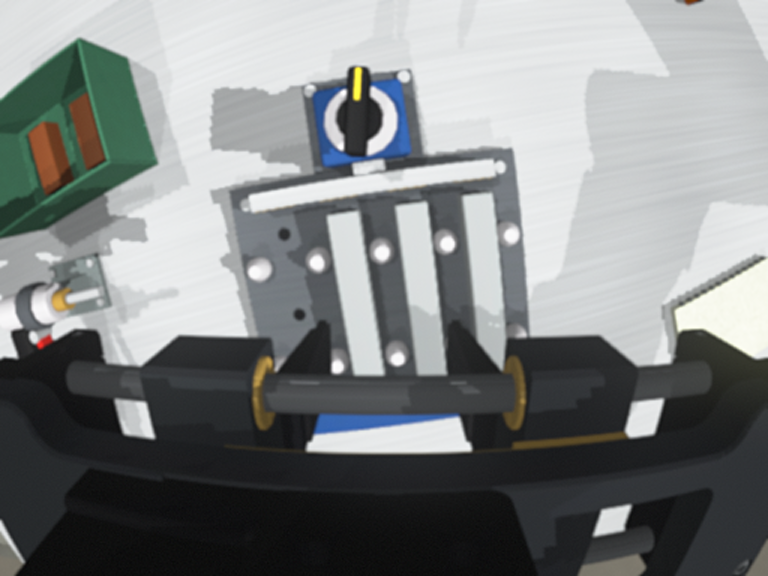

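View pics/w24b.png

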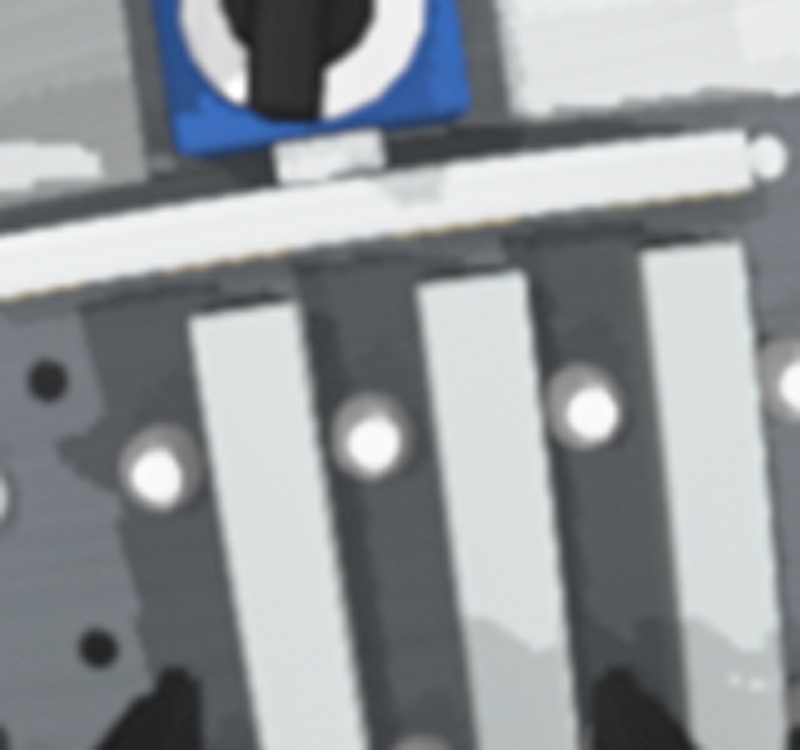

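Run:
```python
from h import *
k=cam("wrist"); crop(k,200,30,280,120,8,"w24c.png")
t=cam("top"); crop(t,280,210,320,255,14,"t24.png")
```

```text
(no output)
```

View pics/w24c.png

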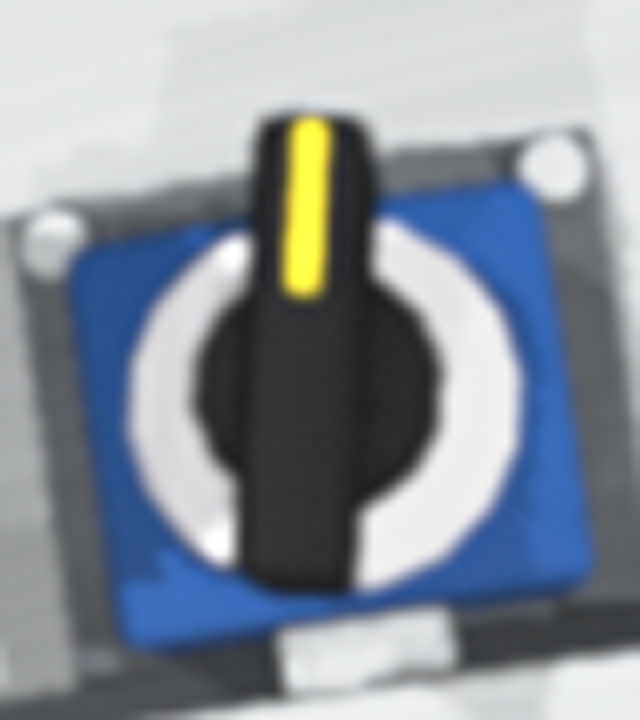

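View pics/t24.png

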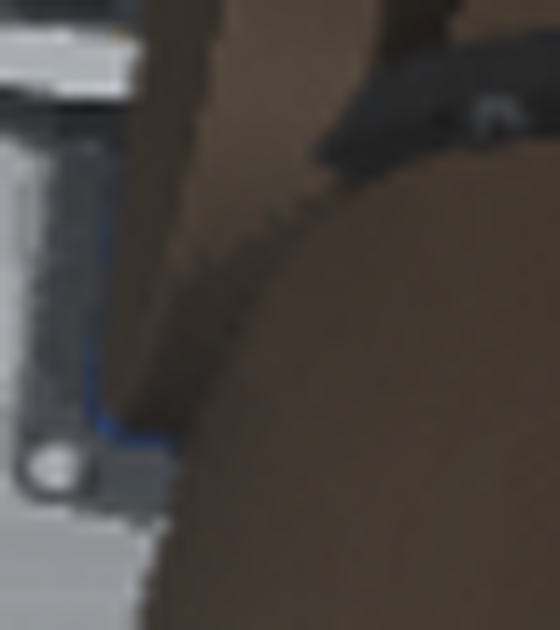

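Run:
```python
from h import *
k=cam("wrist")
f=lambda U,V:((U+.5)/8-.5+200,(V+.5)/8-.5+30)
a=px(k,*f(313,118),105);b=px(k,*f(302,295),105);e=px(k,*f(298,575),105)
print(a,b,e,(a+e)/2,np.linalg.norm(a-e))
for d in (b-a,e-a): print(np.degrees(np.arctan2(d[1],d[0])))
```

```text
[402.22431764 -11.24504247 105.        ] [422.34904675 -17.62287361 105.        ] [453.49959013 -26.12558706 105.        ] [427.86195388 -18.68531476 105.        ] 53.39086228859977
-17.58419631015039
-16.183203263348727
```

Emit:
{"name": "apply_moves", "arguments": {
  "offset": [
    [-1.5, 0.2, 0],
    [-3, 0.3, 0],
    [-4.5, 0.43, 0],
    [-4.5, 0.43, 0],
    [-4.5, 0.43, -1.5],
    [-4.5, 0.43, -2.6],
    [-4.5, 0.43, -2.6],
    [-4.5, 0.43, -2.6]
  ],
  "yaw": [-0.33, -0.33, -0.33, -0.33, -0.33, -0.33, -0.33, -0.33],
  "jaw": [0, 0, 0, 0, 0, 0, 0, 0]
}}

```text
t: 47.85
eef_pos: [429.0, -18.8, 139.4]
tcp_rot: [2.436, 1.557, 2.15]
ft_force: [0.4, 0.1, -0.3]
opening: 0.502
```

Run:
```python
from h import *
s,T=st()
k=cam("wrist"); crop(k,0,0,512,384,1.5,"w25.png")
k=cam("side"); crop(k,240,130,350,230,6,"s25.png")
```

```text
t 47.85 pos [429.  -18.8 139.4] yawY 73.56 x [-0.007  0.011 -1.   ] F [ 0.4  0.1 -0.3] op 0.502 j6 -1.5
```

View pics/s25.png

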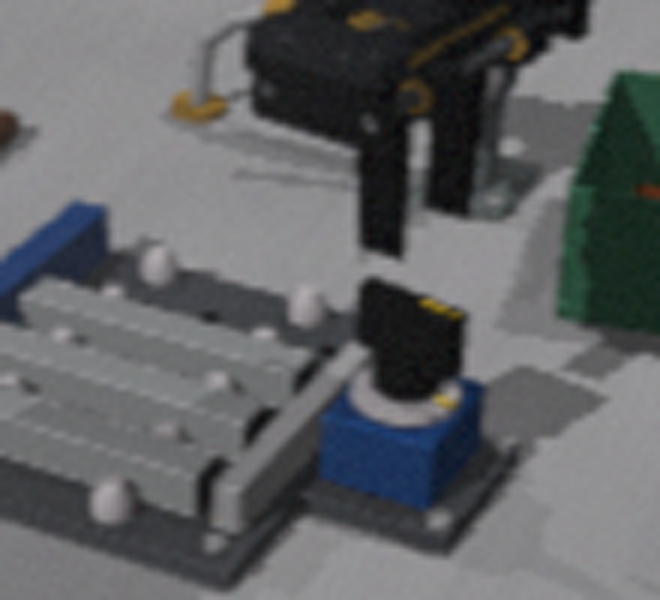

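View pics/w25.png

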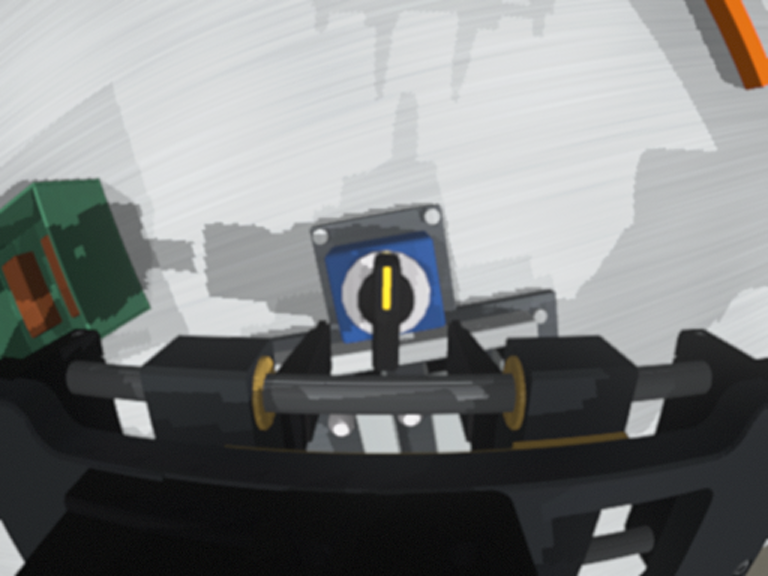

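Emit:
{"name": "apply_moves", "arguments": {
  "offset": [
    [-0.03, 0, -1],
    [-0.03, 0, -2],
    [-0.03, 0, -2.5],
    [-0.03, 0, -2.5],
    [-0.03, 0, -2.5],
    [-0.03, 0, -2.5],
    [-0.03, 0, -2.5],
    [-0.03, 0, -2.5],
    [-0.03, 0, -2.5],
    [-0.03, 0, -2.5]
  ],
  "yaw": [0, 0, 0, 0, 0, 0, 0, 0, 0, 0],
  "jaw": [0, 0, 0, 0, 0, 1, 1, 1, 1, 1]
}}

```text
t: 49.2
eef_pos: [428.0, -19.4, 77.3]
tcp_rot: [2.432, 1.559, 2.146]
ft_force: [-2.9, -6.8, 2.4]
opening: 0.146
```

Run:
```python
from h import *
s,T=st()
k=cam("side"); crop(k,240,130,350,230,6,"s26.png")
```

```text
t 49.2 pos [428.  -19.4  77.3] yawY 73.6 x [-0.007  0.01  -1.   ] F [-2.9 -6.8  2.4] op 0.146 j6 -1.5
```

View pics/s26.png

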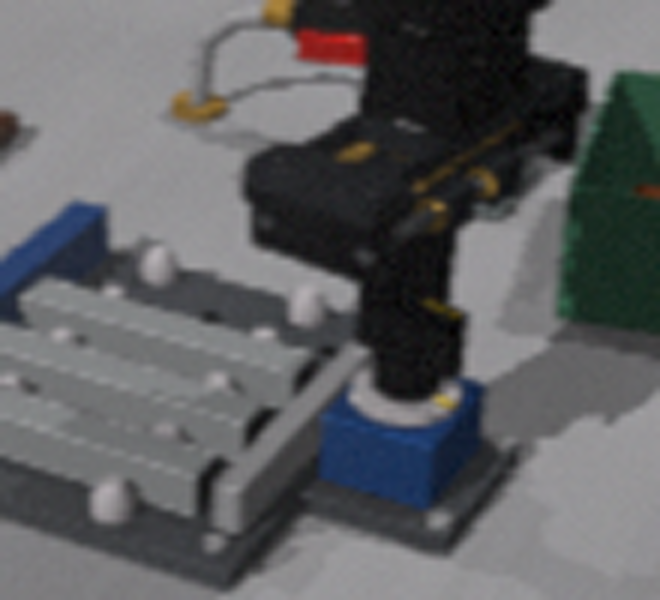

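Emit:
{"name": "apply_moves", "arguments": {
  "offset": [
    [0, 0, 0],
    [0, 0, 0],
    [0, 0, 0],
    [0, 0, 0],
    [0, 0, 0],
    [0, 0, 0],
    [0, 0, 0],
    [0, 0, 0],
    [0, 0, 0],
    [0, 0, 0],
    [0, 0, 0],
    [0, 0, 0]
  ],
  "yaw": [-1, -2, -3, -4, -5, -6, -7, -8, -9, -10, -10, -10],
  "jaw": [1, 1, 1, 1, 1, 1, 1, 1, 1, 1, 1, 1]
}}

```text
t: 50.75
eef_pos: [428.1, -19.4, 77.3]
tcp_rot: [2.414, 1.559, 1.082]
ft_force: [0.1, 0.8, 0.3]
opening: 0.146
```

Run:
```python
from h import *
s,T=st(); print(s["moment"],s["joints"].round(2))
k=cam("side"); crop(k,200,130,350,240,5,"s27.png")
```

```text
t 50.75 pos [428.1 -19.4  77.3] yawY 13.71 x [ 0.006  0.011 -1.   ] F [0.1 0.8 0.3] op 0.146 j6 -0.47
[-0.01519137 -0.1306294  -0.07971375] [-0.21  0.45  2.17  0.02  0.52 -0.47]
```

View pics/s27.png

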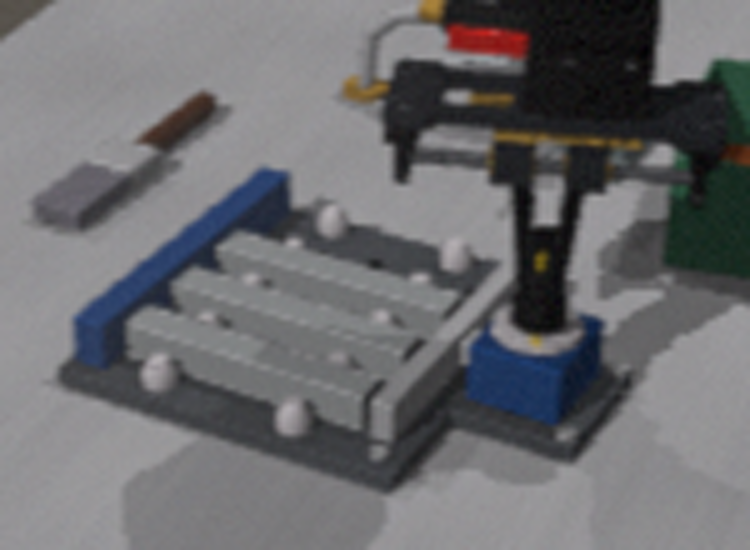

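Emit:
{"name": "apply_moves", "arguments": {
  "offset": [
    [0, 0, 0],
    [0, 0, 0],
    [0, 0, 0],
    [0, 0, 0],
    [0, 0, 0],
    [0, 0, 0],
    [0, 0, 0],
    [0, 0, 0],
    [0, 0, 0],
    [0, 0, 0],
    [0, 0, 0],
    [0, 0, 0]
  ],
  "yaw": [-1, -2, -3, -4, -5, -6, -7, -8, -9, -10, -10, -10],
  "jaw": [1, 1, 1, 1, 1, 1, 1, 1, 1, 1, 1, 1]
}}

```text
t: 52.3
eef_pos: [428.4, -19.4, 77.3]
tcp_rot: [2.411, 1.558, 0.035]
ft_force: [2.3, 0.5, -1.3]
opening: 0.146
```

Run:
```python
from h import *
s,T=st(); print(s["moment"],s["joints"].round(2))
k=cam("side"); crop(k,200,130,350,240,5,"s28.png")
```

```text
t 52.3 pos [428.4 -19.4  77.3] yawY -46.16 x [ 0.013  0.    -1.   ] F [ 2.3  0.5 -1.3] op 0.146 j6 0.6
[-0.05082412 -0.4239123  -0.09139513] [-0.2   0.44  2.17  0.01  0.51  0.6 ]
```

View pics/s28.png

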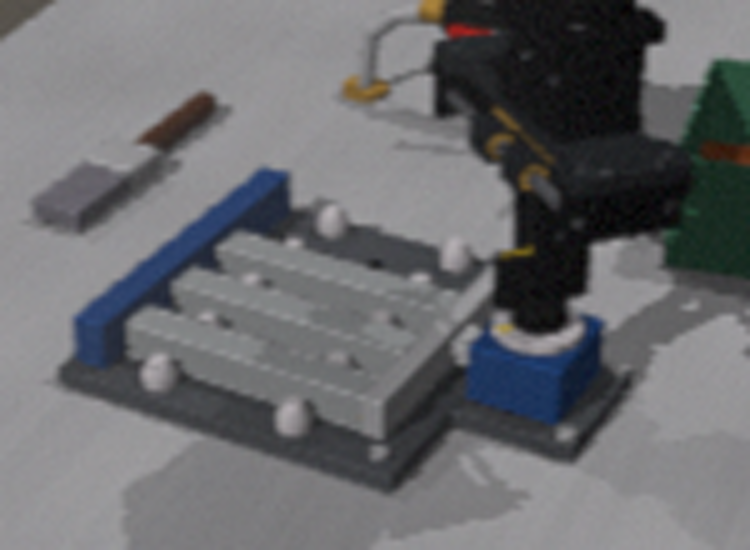

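Emit:
{"name": "apply_moves", "arguments": {
  "offset": [
    [0, 0, 0],
    [0, 0, 0],
    [0, 0, 0],
    [0, 0, 0],
    [0, 0, 0],
    [0, 0, 0],
    [0, 0, 0],
    [0, 0, 0],
    [0, 0, 0],
    [0, 0, 0],
    [0, 0, 0],
    [0, 0, 0],
    [0, 0, 0],
    [0, 0, 0]
  ],
  "yaw": [-1, -2, -3, -4, -5, -6, -7, -8, -9, -10, -11, -12, -12, -12],
  "jaw": [1, 1, 1, 1, 1, 1, 1, 1, 1, 1, 1, 1, 1, 1]
}}

```text
t: 54.1
eef_pos: [428.5, -19.7, 77.4]
tcp_rot: [2.424, 1.558, -1.206]
ft_force: [1.2, -4.3, -1.3]
opening: 0.144
```

Run:
```python
from h import *
s,T=st(); print(s["moment"],s["joints"].round(2))
k=cam("side"); crop(k,200,130,350,240,5,"s29.png")
k=cam("wrist"); crop(k,0,0,512,384,1.5,"w29.png")
```

```text
t 54.1 pos [428.5 -19.7  77.4] yawY -117.97 x [ 0.005 -0.012 -1.   ] F [ 1.2 -4.3 -1.3] op 0.144 j6 1.89
[-0.80549952 -0.37217028 -0.03915194] [-0.19  0.45  2.17 -0.02  0.52  1.89]
```

View pics/s29.png

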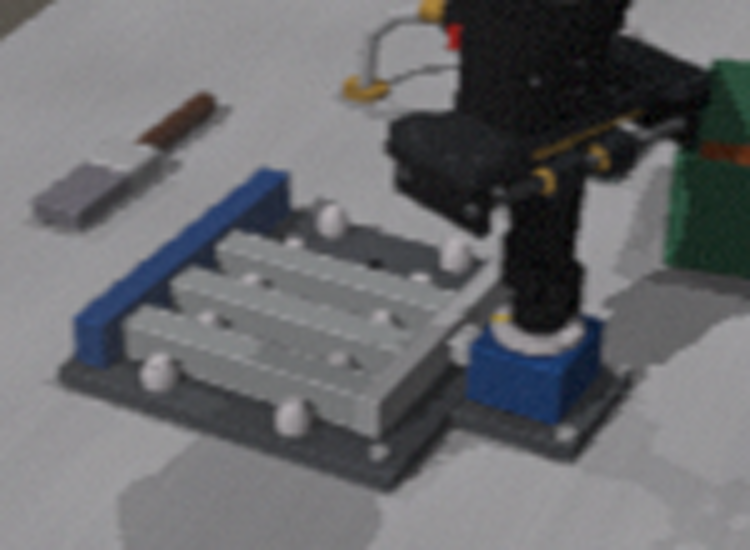

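View pics/w29.png

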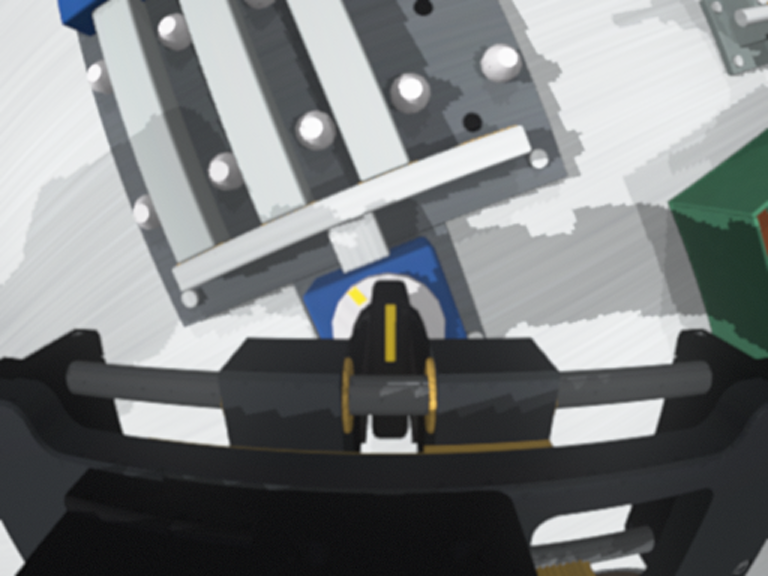

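Emit:
{"name": "apply_moves", "arguments": {
  "offset": [
    [0, 0, 0],
    [0, 0, 0],
    [0, 0, 0],
    [0, 0, 0],
    [0, 0, 1],
    [0, 0, 3],
    [0, 0, 5],
    [0, 0, 6],
    [0, -2, 6],
    [0, -4, 6],
    [0, -6, 6],
    [0, -8, 6],
    [0, -10, 6],
    [0, -10, 6],
    [0, -10, 6],
    [0, -10, 6]
  ],
  "yaw": [0, 0, 0, 0, 0, 0, 0, 0, 0, 0, 0, 0, 0, 0, 0, 0],
  "jaw": [0, 0, 0, 0, 0, 0, 0, 0, 0, 0, 0, 0, 0, 0, 0, 0]
}}

```text
t: 56.2
eef_pos: [428.5, -268.6, 227.4]
tcp_rot: [2.423, 1.558, -1.206]
ft_force: [-0.4, -0.1, 0.6]
opening: 0.501
```

Run:
```python
from h import *
s,T=st()
k=cam("side"); crop(k,0,0,512,384,1.5,"s30.png")
k=cam("top"); crop(k,250,130,360,260,6,"t30.png");crop(k,0,0,512,384,1.5,"t30b.png")
```

```text
t 56.2 pos [ 428.5 -268.6  227.4] yawY -117.9 x [ 0.005 -0.012 -1.   ] F [-0.4 -0.1  0.6] op 0.501 j6 1.37
```

View pics/t30.png

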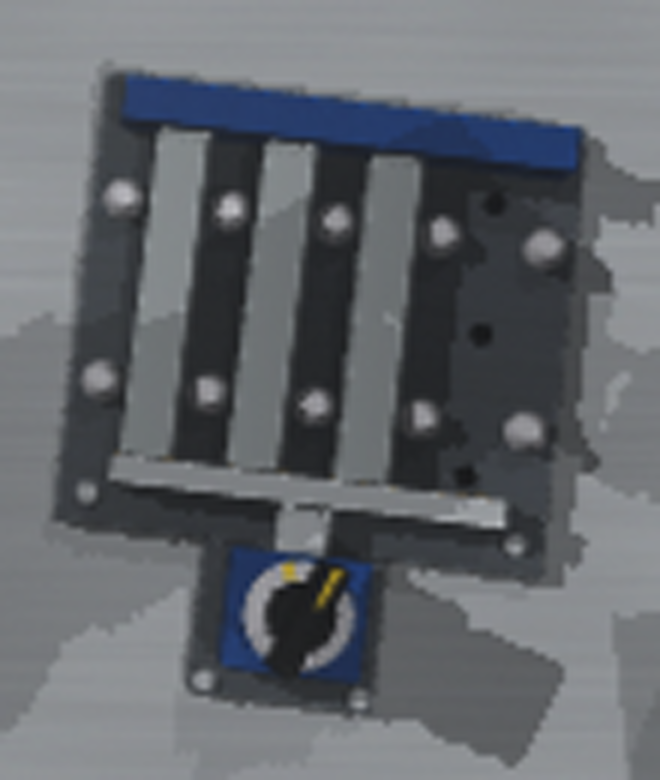

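View pics/t30b.png

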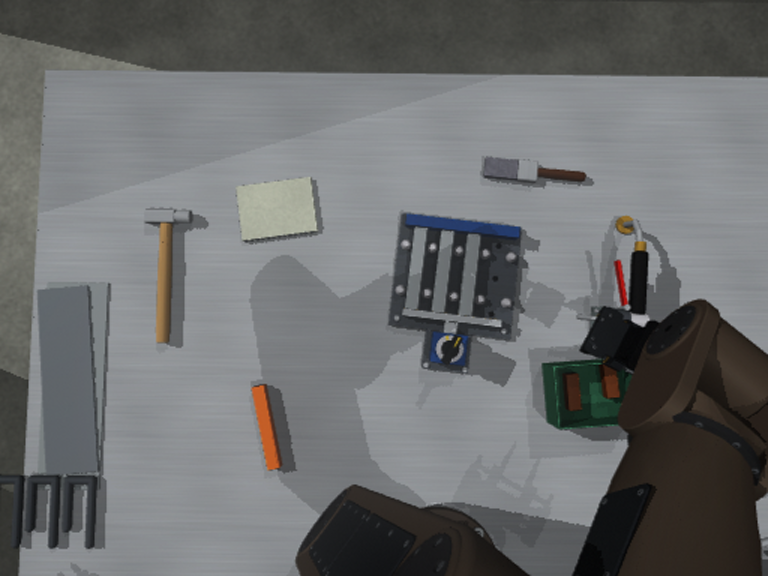

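View pics/s30.png

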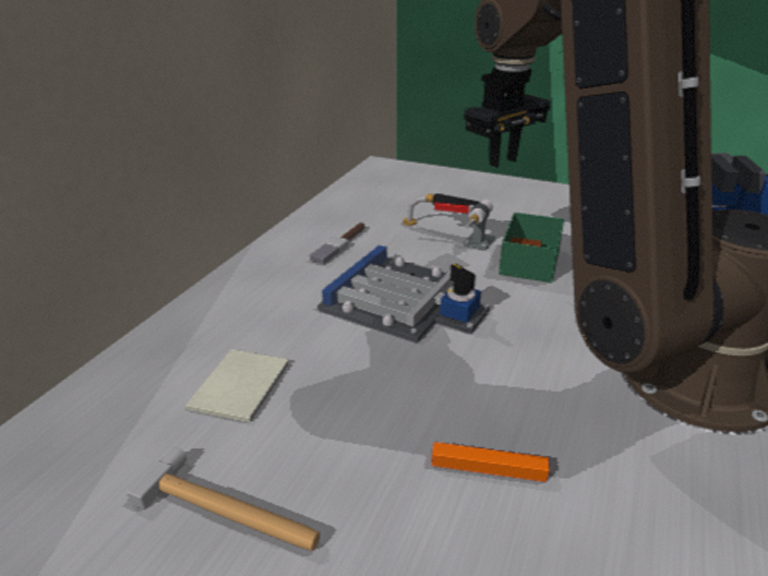

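Emit:
{"name": "apply_moves", "arguments": {
  "offset": [
    [-1.5, -1, 0],
    [-3.1, -2, 0],
    [-3.1, -2, 0],
    [-3.1, -2, 0],
    [-3.1, -2, 0],
    [-3.1, -2, 0]
  ],
  "yaw": [1.5, 3, 4.5, 5.4, 5.4, 5.4],
  "jaw": [0, 0, 0, 0, 0, 0]
}}

```text
t: 57.05
eef_pos: [351.4, -318.4, 227.6]
tcp_rot: [2.433, 1.557, -0.632]
ft_force: [-1.1, -0.9, -0.5]
opening: 0.502
```

Run:
```python
from h import *
s,T=st()
k=cam("wrist"); crop(k,0,0,512,384,1.5,"w31.png")
```

```text
t 57.05 pos [ 351.4 -318.4  227.6] yawY -85.57 x [ 0.011 -0.008 -1.   ] F [-1.1 -0.9 -0.5] op 0.502 j6 0.61
```

View pics/w31.png

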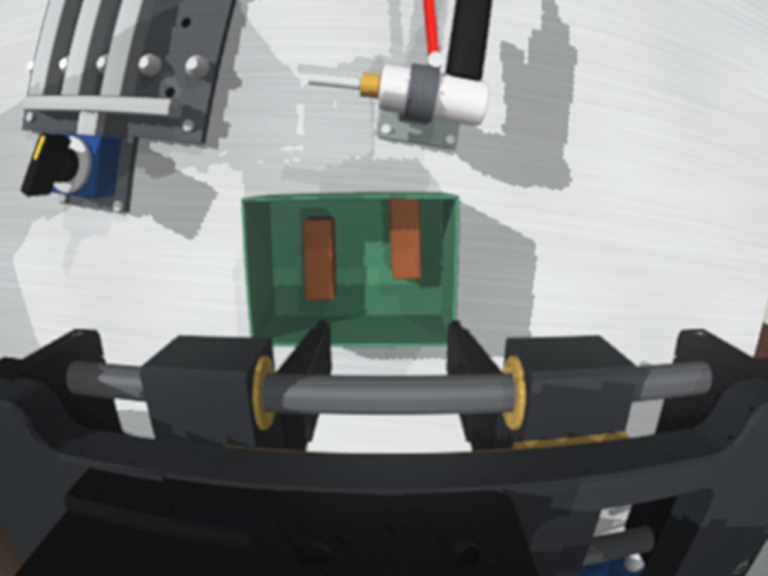

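Run:
```python
from h import *
k=cam("wrist")
f=lambda U,V:((U+.5)/1.5-.5,(V+.5)/1.5-.5)
th=np.radians(4.3);c0=np.array([346.5,-289])
Rm=np.array([[np.cos(th),-np.sin(th)],[np.sin(th),np.cos(th)]])
for p in [[(304,219),(333,219),(334,299),(306,299)],[(390,199),(418,199),(421,278),(392,278)]]:
    w=np.array([px(k,*f(*q),28)[:2] for q in p]); print(((w-c0)@Rm).round(1).tolist(), ((w.mean(0)-c0)@Rm).round(1))
crop(k,150,110,320,240,4.5,"w31b.png")
```

```text
[[37.7, 40.3], [37.3, 15.7], [-31.6, 16.3], [-31.7, 40.9]] [ 2.9 28.3]
[[53.8, -31.7], [53.9, -54.9], [-13.1, -58.3], [-13.1, -33.6]] [ 20.4 -44.7]
```

View pics/w31b.png

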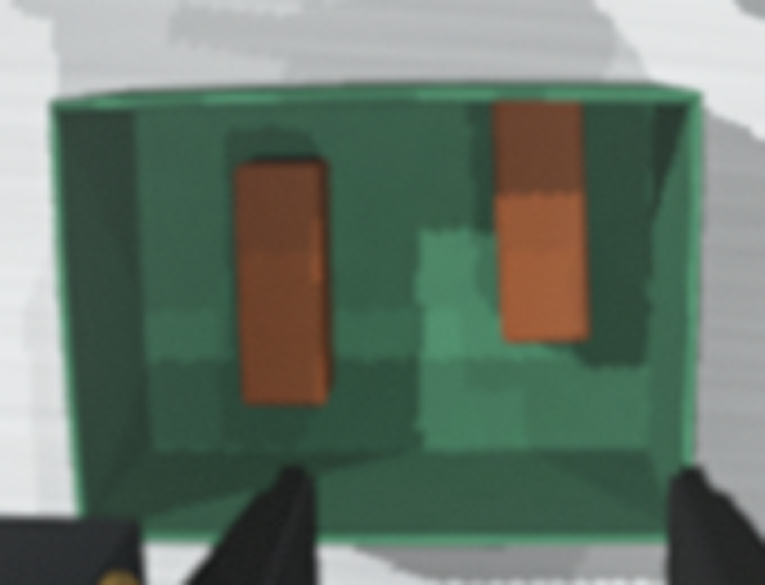

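Run:
```python
from cell import env
print(env.job_done())
```

```text
the job is handed in; nothing more can be done
None
```

The job is done and handed in at about 57 s of the 210 s allowed. No verdict is reported, so what follows is from my own checks.

**What I did**
- There were two rusty stubs and three grey tubes at the start. I dropped both stubs in the green tin.
- I squeezed the air-gun trigger for about 2 s with the nest empty, to an opening of about 38 mm (fully in is about 39 mm), then let it go.
- I laid the tubes flat in lanes 2, 3 and 4, and turned the wing knob about 190° clockwise.

**Last checks**
- **Tubes:** the overhead and side pictures show all three tubes flat, parallel, against the blue fence and touching the jaw bar.
- **Clutch:** the marks on the knob and its collar are about 45° (roughly 0.7 rad) apart, well past the 0.35 rad click.
- **Trigger:** it is free.
- **Bystanders:** the mallet, notepad, wire brush and orange look-alike are where they were.

**What differed:**
- One stub had shifted inside the tin since I dropped it. It measures about (20, -45) mm from the tin's centre, flat on the floor and inside the limits.
- The camera estimates of the nest position differed by about 2 mm. I took a value between them and lined each tube up on the neighbouring pins before lowering it.

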